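Unload the locked sample-tube rack

TASK

Unlock the sample-tube rack with the key standing in its lock, lift the retaining bar out of its two brackets, and lay every sample tube from the rack flat on the floor of the steel tray, none on top of another. Then put the bar back fully down in both brackets, centred, turn the key back to lock the bar in, and pull the key out and leave it in the white key tray. Do not disturb the other things on the bench.

Things in the scene. Friction and masses are not known exactly. Their poses are not given: they have to be found in the camera images.
- rack: aluminium rack fixed to the bench: base plate 150 (x) x 320 mm (y), 10 mm thick. Origin on the bench under the middle of its four troughs, z up. Tubes lie along rack x at rack y = -72, -24, 24, 72 mm, centres 40 mm above the bench, on two ribs at rack x = -36 and 36 mm (10 mm thick, 42 mm high); between the ribs it is free down to the base plate. Lock case 42 x 42 mm at rack (62, 144) mm
- bar_seat (a point): where the middle of the bar's underside lies when the bar is fully seated: rack x = y = 0, 55 mm above the bench, axes as the rack's. The two dark steel open-topped brackets stand at y = -122 and 122 mm from it (12 mm thick in y); slots 28 mm wide in x, 55 mm above the bench, cheeks flaring outward up to 77 mm
- keyhole (a point): middle of the slot (26 x 9.5 mm, long along rack x) in the brass face plate of the lock, 102 mm above the bench
- lock (a joint): angle of the lock's cam arm, rad: 0 = locked, arm pointing to rack -x over the +y end of the bar, 2 mm above it; grows clockwise seen from above, to the stop at 1.3 = unlocked, arm off the bar towards rack +y. Stays where left (0.05 N m). The key turns it with up to 0.15 rad of play either way; the key comes out only within about 0.1 rad of 0
- bar: retaining bar: flat steel strip 298 mm long (its y), 24 mm wide (x), 10 mm thick, with an upright black grip block in its middle on top, 46 mm long (y), 14 mm thick (x), 30 mm high (10 to 40 mm above the underside); 0.32 kg. Origin at the middle of the underside, z up. It is the same either way round
- key: steel key, at first upright in the lock. Origin at the bottom of its bit, z along the shaft to the head: bit 22 x 5 x 9 mm, shaft 8 mm thick, flat head 32 mm wide (its x), 8 mm thick (its y), 34 to 64 mm above the origin; 0.06 kg. In the lock its origin is 80 mm above the bench; raised 25 mm it is out. Locked, the head's flat lies along rack x; it turns with the cam
- key_mid (a point): the middle of the key, 32 mm above its origin along the shaft
- tray: loose open steel tray, 175 mm (x) x 235 mm (y), 28 mm high, walls and floor 4 mm (the floor's top is 4 mm above its origin), 0.7 kg. Origin at the centre of its underside. It may get knocked
- dish: loose white open key tray, 128 mm (x) x 108 mm (y), 22 mm high, walls and floor 4 mm, 0.3 kg. Origin at the centre of its underside. It may get knocked
- objective: bystander: microscope objective standing on the bench, 34 mm in diameter, 64 mm high. Origin under its centre
- supply: bystander: beige lamp power supply, 130 x 100 x 77 mm. Origin under its centre
- wipes: bystander: cardboard box of lens wipes, 70 x 50 x 45 mm. Origin under its centre
- tube1: closed sample tube: aluminium barrel 20 mm in diameter, 132 mm long overall, with a black square cap 23 x 23 mm, 12 mm long, on each end; 0.11 kg. Origin at its centre, x along the tube. At the start it lies in one of the rack's troughs. It may be absent (None). Trough at rack y = -72 mm.
- tube2: closed sample tube: aluminium barrel 20 mm in diameter, 132 mm long overall, with a black square cap 23 x 23 mm, 12 mm long, on each end; 0.11 kg. Origin at its centre, x along the tube. At the start it lies in one of the rack's troughs. It may be absent (None). Trough at rack y = -24 mm.
- tube3: closed sample tube: aluminium barrel 20 mm in diameter, 132 mm long overall, with a black square cap 23 x 23 mm, 12 mm long, on each end; 0.11 kg. Origin at its centre, x along the tube. At the start it lies in one of the rack's troughs. It may be absent (None). Trough at rack y = 24 mm.
- tube4: closed sample tube: aluminium barrel 20 mm in diameter, 132 mm long overall, with a black square cap 23 x 23 mm, 12 mm long, on each end; 0.11 kg. Origin at its centre, x along the tube. At the start it lies in one of the rack's troughs. It may be absent (None). Trough at rack y = 72 mm.
Not all that is in view belongs to the job. Leave any brown or red look-alike of the tube3 alone.

How it is judged:
On the way, in this order (a step that is already met when the one before it is completed fails the run):
1. the lock is turned open with the key (cam past 1.1 rad) (value of joint lock above 1.1 rad), for 0.2 s.
2. the bar is lifted out of its brackets (more than 50 mm from its seat) (distance between bar and bar_seat above 0.05 m), for 0.2 s.
3. every tube lies flat on the tray's floor, let go (x of tube1 in the frame of tray between -0.084 and 0.084 m and y of tube1 in the frame of tray between -0.114 and 0.114 m and z of each of tube1, tube2, tube3, tube4 in the frame of tray below 0.027 m and angle between each of tube1, tube2, tube3, tube4's own x axis and vertical above 1.4 rad and x of tube2 in the frame of tray between -0.084 and 0.084 m and y of tube2 in the frame of tray between -0.114 and 0.114 m and x of tube3 in the frame of tray between -0.084 and 0.084 m and y of tube3 in the frame of tray between -0.114 and 0.114 m and x of tube4 in the frame of tray between -0.084 and 0.084 m and y of tube4 in the frame of tray between -0.114 and 0.114 m and contact force between the fingers and tube1 below 0.1 N and contact force between the fingers and tube2 below 0.1 N and contact force between the fingers and tube3 below 0.1 N and contact force between the fingers and tube4 below 0.1 N), for 0.2 s.
4. the bar is seated in both brackets again, with the lock still open (x of bar in the frame of bar_seat between -0.006 and 0.006 m and y of bar in the frame of bar_seat between -0.012 and 0.012 m and z of bar in the frame of bar_seat between -0.004 and 0.004 m and angle between the y axis of bar and the y axis of rack, either way round below 0.05 rad and value of joint lock above 1.1 rad), for 0.2 s.
5. the lock is turned back to locked over the seated bar (x of bar in the frame of bar_seat between -0.006 and 0.006 m and y of bar in the frame of bar_seat between -0.012 and 0.012 m and z of bar in the frame of bar_seat between -0.004 and 0.004 m and angle between the y axis of bar and the y axis of rack, either way round below 0.05 rad and value of joint lock below 0.12 rad), for 0.2 s.
At the end, for the whole second after the job is handed in: All tubes flat on the tray floor (centre inside the walls, under 27 mm above its underside, within 10 deg of level); bar down in both brackets (4 mm in height, 6 across, 12 along, 0.05 rad); lock within 0.12 rad of locked; middle of the key inside the white key tray, under 45 mm up; all at rest (all of step 5 and x of tube1 in the frame of tray between -0.084 and 0.084 m and y of tube1 in the frame of tray between -0.114 and 0.114 m and z of each of tube1, tube2, tube3, tube4 in the frame of tray below 0.027 m and angle between each of tube1, tube2, tube3, tube4's own x axis and vertical above 1.4 rad and x of tube2 in the frame of tray between -0.084 and 0.084 m and y of tube2 in the frame of tray between -0.114 and 0.114 m and x of tube3 in the frame of tray between -0.084 and 0.084 m and y of tube3 in the frame of tray between -0.114 and 0.114 m and x of tube4 in the frame of tray between -0.084 and 0.084 m and y of tube4 in the frame of tray between -0.114 and 0.114 m and x of key_mid in the frame of dish between -0.06 and 0.06 m and y of key_mid in the frame of dish between -0.05 and 0.05 m and z of key_mid in the frame of dish below 0.045 m and linear speed of each of tube1, tube2, tube3, tube4, bar, key below 0.03 m/s); the robot touches nothing.
It fails at once if the bystander objective is shifted by more than 30 mm (distance of objective from where it was at the start of the episode above 0.03 m).
It fails at once if the bystander supply is shifted by more than 30 mm (distance of supply from where it was at the start of the episode above 0.03 m).
It fails at once if the bystander wipes is shifted by more than 30 mm (distance of wipes from where it was at the start of the episode above 0.03 m).
Of tube1, tube2, tube3, tube4 only 2 to 4 are there at a start; the rules pass over those that are not, and their reading is None.
At some moment in a run one of tray, dish may be knocked a few centimetres aside while the robot is not near it.
Once in a run the grip may slacken for a moment while it holds something.
It also fails if it takes over 210 s, if anything falls off the work surface, if the arm or the gripper's body presses on something with over 40 N, if the wrist force passes 120 N, or if a joint passes its speed limit or range.

ROBOT

A 6-joint arm with a two-finger parallel gripper is mounted at the origin on the work surface. World frame = base frame: x ahead of the robot, y to its left, z up, the work surface at z = 0. Lengths are in m, angles in rad, forces in N, time in s.
With the tool pointing down it reaches from about 0.4 to 0.925 m from the base axis. Payload 3.4 kg.
Tool frame: the origin (TCP) lies on the centre line of the jaws, within the pads' length; the fingertips stand 11 mm ahead of it and the grasp point (between the pads) lies 8 mm behind it; z points along the fingers, y is the line along which they close (so a half turn about z gives the same grasp; the last joint's range is limited). The gripper opens to 85 mm and grips with 20 to 120 N. Pads are 22 mm wide; open, the fingers measure 114 mm over their backs; the gripper's body (76 mm by 85 mm) begins 54 mm behind the grasp point. The pads swing forward as they close: fully open they stand 13 mm farther back than shut.
Start: joints at [-1.399, 0.307, 1.506, -0, 1.328, -0.073], TCP at [0.14, -0.558, 0.242] pointing down, gripper open.
Joint ranges: [-3.12, 3.12], [-1.05, 2.28], [0.14, 2.33], [-1.42, 4.57], [0.1, 2.73], [-2.68, 2.68]. Speed limits (rad/s): [2.57, 2.57, 3.14, 3.14, 3.14, 3.14].

INTERFACE

Orientations are given as a 3x3 rotation matrix whose columns are the frame's x, y, z axes.
In Python, from cell import robot gives the robot as it stands.
- The arm moves only by the tool send_rows, never from a script. Its argument "targets" is a list that holds one entry, the list of rows, each a list of 5 numbers: the shift along the tool's x, y, z in cm, then the turn about the tool's z in degrees, then the opening, from 0 (shut) to 1 (fully open). In form: [[[tx, ty, tz, yaw, claw], ...]]. A call has exactly 8 rows; each row is the pose to reach, as a shift and turn from the pose commanded when the call began, along the tool's axes at that moment; what a row does not reach only later rows make up. A row lasts 1/8 s, in which the tool goes at most 62.5 mm and 10.7 degrees, less where a joint would pass 70% of its speed; a pose out of reach is approached as far as the arm can. A call with a gripper value outside its range is refused whole. The fingers move at their own pace and stop on an object; the grip force is fixed at half the most. Time passes only in rows, so rows that repeat a pose let the fingers close, or fill a call up. It gives the time, the measured TCP pose, the force, the opening and the grip force at its end, in the units of the state.
- robot.observe(): the state, without advancing time (a new reading comes with each control period).
- robot.camera(name): name is "scene" or "top" or "wrist"; returns a dict with "pixels" (400x640x3 uint8, blue, green, red), "fx", "fy", "cx", "cy" (pixels), "R" (3x3) and "t" (3): a world point X has camera coordinates R X + t; the wrist camera has in their place "tool_from_camera" (4x4, takes a point from camera to tool coordinates, whose origin is the TCP and whose axes are the flange's). Camera axes: x right, y down, z forward; pixel columns grow to the right and rows downward; lengths in m; the calibration is good to about 2 mm. A picture is of the moment at which its call begins: read the wrist's pose just before it. There is no depth.
- robot.sign_off(): hands the job in; it is judged then, once.
The state is a dict: "clock": time; "joint_pos": joint angles; "qvel": joint speeds; "joint_torque": joint torques, N m; "tcp_pos": TCP position; "ee_rot": TCP orientation; "wrist_force": force on the tool from outside, world axes, zero at the start; "moment": the same for the moment, N m; "finger_gap": finger opening in m; "finger_force": force on a finger pad.
Only numpy, scipy, OpenCV 4.12 (cv2) and the standard library are available. Lean on these libraries where they do the work, as an engineer would, in place of code of your own. Each camera call takes 0.05 s, during which the arm holds its last target. There are 200 camera calls.

## Working session

There is one attempt and no reset: what is moved stays moved. The work goes in short steps, Python scripts to look and compute and a tool call to move; the robot and the scene stay as the last step left them, time stands still between calls to the robot, and variables do not carry over. Pictures are saved under pics/ and viewed, at most 14 in all, crops included, and the job is handed in when it is done.

Besides the shell and the picture viewer there is one more tool, called after ">>>" as name(argument=value, ...) on one line, values as JSON. send_rows: Moves the arm, as the interface text tells. Its arguments: {"type":"object","properties":{"targets":{"type":"array","items":{"type":"array","items":{"type":"array","items":{"type":"number"}}}}},"required":["targets"]}

```bash
mkdir -p pics; ls; cat > h.py <<'E'
import numpy as np, cv2, json
from cell import robot
def snap(name,f,crop=None,scale=1):
    s=robot.observe(); c=robot.camera(name); im=np.array(c["pixels"]).astype(np.uint8)
    cv2.imwrite(f"pics/{f}_raw.png",im)
    if name=="wrist":
        T=np.array(c["tool_from_camera"]); R=np.array(s["ee_rot"])
        Rw=R@T[:3,:3]; p=R@T[:3,3]+np.array(s["tcp_pos"])
    else:
        Rw=np.array(c["R"]).T; p=-Rw@np.array(c["t"])
    d=dict(K=[c["fx"],c["fy"],c["cx"],c["cy"]],Rw=Rw.tolist(),p=p.tolist())
    json.dump(d,open(f"pics/{f}.json","w"))
    if crop: im=im[crop[1]:crop[3],crop[0]:crop[2]]
    if scale!=1: im=cv2.resize(im,None,fx=scale,fy=scale,interpolation=cv2.INTER_CUBIC)
    cv2.imwrite(f"pics/{f}.png",im); return s
def pt(f,u,v,z):
    d=json.load(open(f"pics/{f}.json")); fx,fy,cx,cy=d["K"]
    r=np.array(d["Rw"])@np.array([(u-cx)/fx,(v-cy)/fy,1]); p=np.array(d["p"])
    return (p+r*(z-p[2])/r[2])
def proj(f,X):
    d=json.load(open(f"pics/{f}.json")); fx,fy,cx,cy=d["K"]
    q=np.array(d["Rw"]).T@(np.array(X)-np.array(d["p"])); return np.array([fx*q[0]/q[2]+cx,fy*q[1]/q[2]+cy])
def st():
    s=robot.observe(); R=np.array(s["ee_rot"])
    print(s["clock"],np.round(s["tcp_pos"],4),"R",np.round(R,3).tolist(),"F",np.round(s["wrist_force"],1),"gap",s["finger_gap"],s["finger_force"]); return s
E
python3 - <<'E'
from h import *
st(); snap("top","t0"); snap("scene","s0")
for f in("t0","s0"): print(json.load(open(f"pics/{f}.json")))
E
```

```text
pics
0.0 [ 0.1398 -0.557   0.2414] R [[0.97, 0.243, -0.0], [0.243, -0.97, 0.002], [0.0, -0.002, -1.0]] F [ 0.1 -0.   0. ] gap 0.08549162742787692 0.0
{'K': [504.62860420245704, 504.62860420245704, 318.6398786142652, 195.33669277369793], 'Rw': [[-0.018356799544694973, -0.9889639965892534, 0.14701442568907164], [-0.9998300283733776, 0.01840950630131931, -0.0010022178567746665], [-0.001715305619018816, -0.14700783492029731, -0.9891338403869722]], 'p': [0.30132172371881794, 0.05238350208751946, 1.503796187048429]}
{'K': [370.4169598291074, 370.4169598291074, 317.6604813919743, 206.03210070475615], 'Rw': [[-0.4932800564801259, 0.46542812291476776, -0.7348819281211099], [0.8698614401469809, 0.2600610651891019, -0.4191769522744901], [-0.003982565050852402, -0.8460170830265459, -0.5331409142083078]], 'p': [1.3255550704191552, 0.5233981756703843, 0.7064915868617866]}
```

View pics/t0.png

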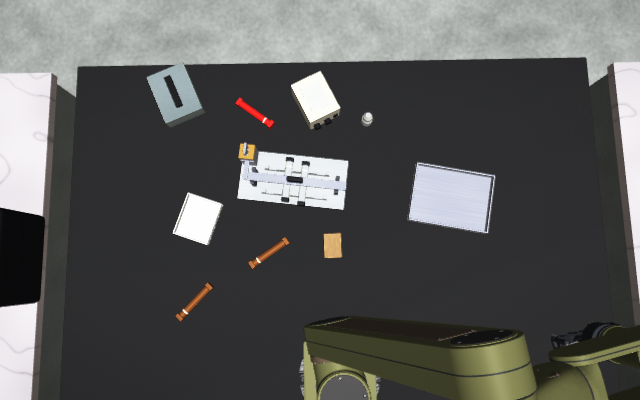

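View pics/s0.png

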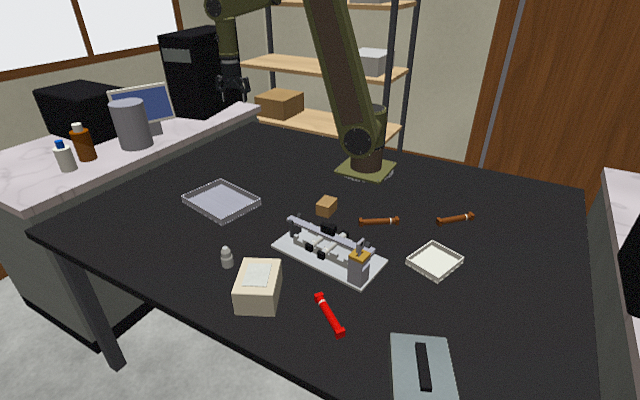

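Top view: rack at (293,181) with the lock at (246,152), steel tray at (452,198), white dish at (198,218), supply (316,100), objective (367,119), wipes (333,245), and decoy tubes in red and brown. I'll enlarge the rack next.

```bash
python3 - <<'E'
from h import *
im=cv2.imread("pics/t0_raw.png")[140:220,230:360]
cv2.imwrite("pics/c1.png",cv2.resize(im,None,fx=6,fy=6,interpolation=cv2.INTER_CUBIC))
for n,u,v,z in[("rack c",293,181,.01),("plateTL",258,152,.01),("TR",348.5,160,.01),("BR",345,209.5,.01),("BL",238,200,.01),("lock",246,151,.102),("tray1",416,164,.028),("tray2",495,175,.028),("t3",487,232,.028),("t4",408,220,.028),("d1",186,193,.022),("d2",222,207,.022),("d3",208,244,.022),("d4",173,232,.022)]: print(n,pt("t0",u,v,z).round(4))
E
```

```text
rack c [0.5683 0.1271 0.01  ]
plateTL [0.6596 0.2323 0.01  ]
TR [ 0.6297 -0.0414  0.01  ]
BR [ 0.4792 -0.0269  0.01  ]
BL [0.5137 0.2922 0.01  ]
lock [0.6411 0.2553 0.102 ]
tray1 [ 0.6098 -0.2412  0.028 ]
tray2 [ 0.572  -0.4744  0.028 ]
t3 [ 0.4032 -0.4392  0.028 ]
t4 [ 0.4426 -0.2099  0.028 ]
d1 [0.5359 0.4449 0.022 ]
d2 [0.492  0.3375 0.022 ]
d3 [0.3836 0.3774 0.022 ]
d4 [0.4206 0.4808 0.022 ]
```

View pics/c1.png

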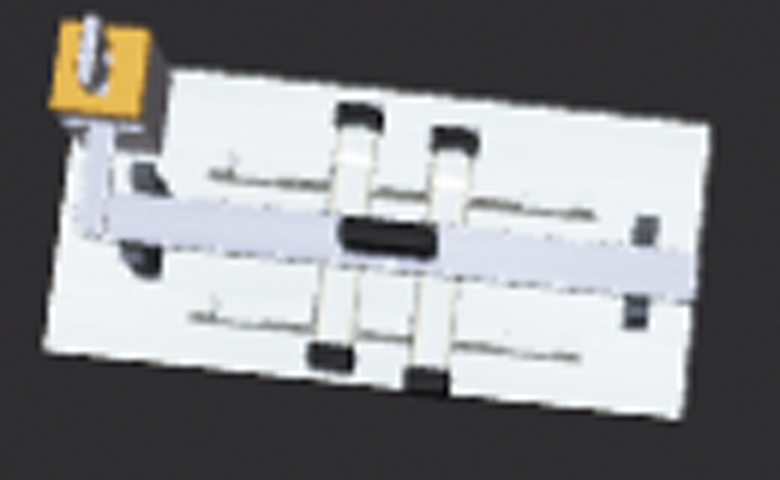

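```bash
cat >> h.py <<'E'
def go(x,y,z,yaw,s=None):
    s=s or robot.observe(); R=np.array(s["ee_rot"])
    d=R.T@(np.array([x,y,z])-np.array(s["tcp_pos"]))*100
    cur=np.degrees(np.arctan2(R[1,0],R[0,0])); w=-((yaw-cur+180)%360-180)
    print("shift cm",d.round(2),"turn",round(w,1)," cur yaw",round(cur,2),"dist/row6.25:",round(np.linalg.norm(d)/6.25,1))
    return d,w
E
python3 - <<'E'
from h import *
c=robot.camera("wrist"); print(np.round(c["tool_from_camera"],3).tolist(),c["fx"])
go(.45,-.3,.35,94)
print(pt("t0",230+388/6,140+238/6,.09))
E
```

```text
[[0.0, -0.962, -0.273, 0.068], [1.0, 0.0, -0.0, -0.001], [0.001, -0.273, 0.962, -0.131], [0.0, 0.0, 0.0, 1.0]] 352.06237828397036
shift cm [ 36.35 -17.42 -10.81] turn -79.9  cur yaw 14.08 dist/row6.25: 6.7
[0.55779926 0.11833473 0.09      ]
```

>>> send_rows(targets=[[[4.5,-2.2,-5,-10,1],[9,-4.4,-10.8,-20,1],[13.6,-6.5,-10.8,-30,1],[18.2,-8.7,-10.8,-40,1],[22.7,-10.9,-10.8,-50,1],[27.2,-13,-10.8,-60,1],[31.8,-15.2,-10.8,-70,1],[36.4,-17.4,-10.8,-80,1]]])

```text
clock: 1.15
tcp_pos: [0.4516, -0.2991, 0.3501]
ee_rot: [[-0.077, 0.997, -0.0], [0.997, 0.077, 0.0], [0.0, -0.0, -1.0]]
wrist_force: [0.7, -0.7, 0.3]
finger_gap: 0.0856
finger_force: 0.0
```

```bash
python3 - <<'E'
from h import *
st(); go(.58,.16,.35,174)
E
```

```text
1.15 [ 0.4516 -0.2991  0.3501] R [[-0.077, 0.997, -0.0], [0.997, 0.077, 0.0], [0.0, -0.0, -1.0]] F [ 0.7 -0.7  0.3] gap 0.08563173969463539 0.0
shift cm [4.478e+01 1.634e+01 1.000e-02] turn -79.6  cur yaw 94.41 dist/row6.25: 7.6
```

>>> send_rows(targets=[[[5.6,2,0,-10,1],[11.2,4.1,0,-20,1],[16.8,6.1,0,-30,1],[22.4,8.2,0,-40,1],[28,10.2,0,-50,1],[33.6,12.3,0,-60,1],[39.2,14.3,0,-70,1],[44.8,16.3,0,-79.6,1]]])

```text
clock: 2.15
tcp_pos: [0.5814, 0.16, 0.35]
ee_rot: [[-0.995, 0.104, -0.0], [0.104, 0.995, -0.0], [0.0, -0.0, -1.0]]
wrist_force: [1.4, -1.0, 0.3]
finger_gap: 0.0849
finger_force: 0.0
```

```bash
python3 - <<'E'
from h import *
st(); snap("wrist","w1",scale=1.25)
E
```

```text
2.15 [0.5814 0.16   0.35  ] R [[-0.995, 0.104, -0.0], [0.104, 0.995, -0.0], [0.0, -0.0, -1.0]] F [ 1.4 -1.   0.3] gap 0.08493013789144227 0.0
```

View pics/w1.png

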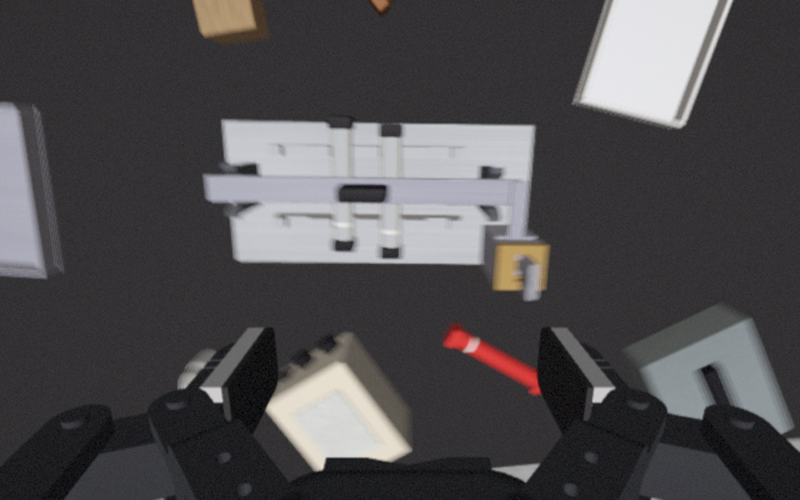

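The rack fills the centre. Its plate corners are at (222,120), (534,125) and (236,262), the grip block at (362,193), the brass face at (521,265) and the key head at (530,280). Tubes are in the two middle troughs.

```bash
python3 - <<'E'
from h import *
P=lambda u,v,z:pt("w1",u/1.25,v/1.25,z)
for n,u,v,z in[("TL",222,120,.01),("TR",534,125,.01),("BL",236,262,.01),("grip",362,193,.095),("brass",521,265,.102),("headtop near",524,262,.144),("headtop far",532,296,.144),("barL",205,187,.065),("dishcorner",575,103,.022),("dish2",683,127,.022)]: print(n,P(u,v,z).round(4))
a=P(222,120,.01);b=P(534,125,.01);c=P(236,262,.01)
print(np.linalg.norm(a-b),np.linalg.norm(a-c),np.degrees(np.arctan2(*(b-a)[:2])),np.degrees(np.arctan2(-(c-a)[1],(c-a)[0])))
E
```

```text
TL [ 0.4807 -0.0189  0.01  ]
TR [0.5188 0.2984 0.01  ]
BL [ 0.6313 -0.0365  0.01  ]
grip [0.5591 0.1235 0.095 ]
brass [0.6374 0.2582 0.102 ]
headtop near [0.6212 0.2507 0.144 ]
headtop far [0.6509 0.2563 0.144 ]
barL [ 0.5418 -0.0262  0.065 ]
dishcorner [0.502  0.3359 0.022 ]
dish2 [0.5361 0.4435 0.022 ]
0.3196801479878634 0.15162127120882019 6.851784308033709 6.657294512656112
```

```bash
python3 - <<'E'
from h import *
go(.637,.257,.245,173.3)
E
```

```text
shift cm [-4.52  9.32 10.5 ] turn 1.3  cur yaw 174.6 dist/row6.25: 2.4
```

>>> send_rows(targets=[[[-1.5,3.1,3.5,0.4,0.7],[-3,6.2,7,0.8,0.5],[-4.5,9.3,10.5,1.3,0.5],[-4.5,9.3,10.5,1.3,0.5],[-4.5,9.3,10.5,1.3,0.5],[-4.5,9.3,10.5,1.3,0.5],[-4.5,9.3,10.5,1.3,0.5],[-4.5,9.3,10.5,1.3,0.5]]])

```text
clock: 3.2
tcp_pos: [0.6364, 0.2451, 0.2465]
ee_rot: [[-0.991, 0.133, 0.002], [0.133, 0.991, 0.0], [-0.002, 0.001, -1.0]]
wrist_force: [-0.2, -0.8, -0.0]
finger_gap: 0.0427
finger_force: 0.0
```

```bash
python3 - <<'E'
from h import *
st(); snap("wrist","w2",crop=(200,80,520,320),scale=2.5)
E
```

```text
3.2 [0.6364 0.2451 0.2465] R [[-0.991, 0.133, 0.002], [0.133, 0.991, 0.0], [-0.002, 0.001, -1.0]] F [-0.2 -0.8 -0. ] gap 0.04270272871930115 0.0
```

View pics/w2.png

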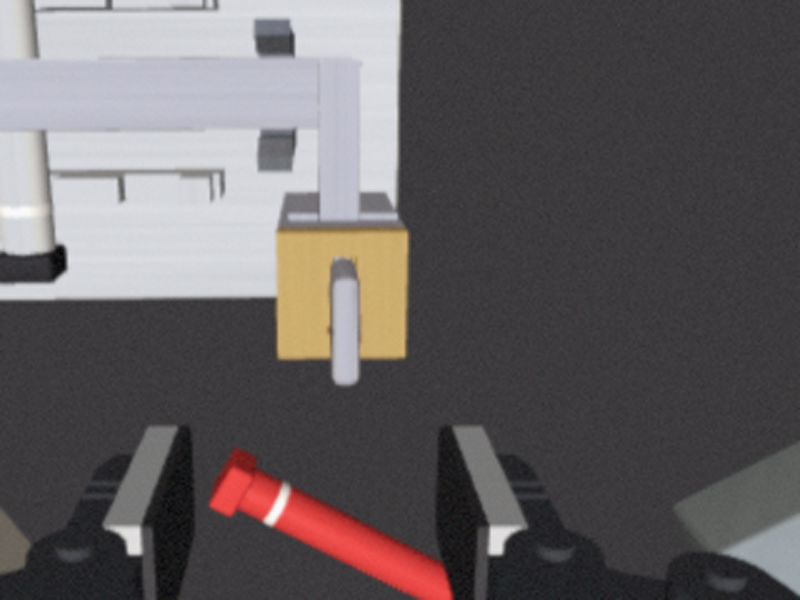

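Brass plate corners in the crop: (277,231), (407,230), (406,357), (278,358). The key head's top spans about (345,275) to (345,383), and the cam arm lies over the bar end at (338,62)-(338,215).

```bash
python3 - <<'E'
from h import *
P=lambda u,v,z:pt("w2",200+u/2.5,80+v/2.5,z)
k=P(342,294,.102);print("brass",k,np.linalg.norm(P(277,231,.102)-P(407,230,.102)))
h=P(345.5,330,.144);print("head",h, P(345,279,.144)-P(345.5,383,.144))
a=P(277,231,.102)-P(407,230,.102);print("rot",np.degrees(np.arctan2(a[0],-a[1])), np.degrees(np.arctan2(*(P(0,129,.065)-P(317,129,.065))[:2])))
th=np.radians(-6.7);print("origin",k[:2]-np.array([[np.cos(th),-np.sin(th)],[np.sin(th),np.cos(th)]])@[.062,.144])
st();go(h[0],h[1],.119,173.3)
E
```

```text
brass [0.6395206  0.25471861 0.102     ] 0.041255083287484444
head [0.63873752 0.25443528 0.144     ] [-0.03003912  0.00358984  0.        ]
rot -7.20939927418149 -172.3541779931866
origin [0.56114343 0.11893562]
3.25 [0.6363 0.2452 0.2462] R [[-0.991, 0.133, 0.001], [0.133, 0.991, 0.0], [-0.001, 0.001, -1.0]] F [-0.   0.1 -0.4] gap 0.042449936441016065 0.0
shift cm [-0.1   0.94 12.72] turn -0.9  cur yaw 172.35 dist/row6.25: 2.0
```

>>> send_rows(targets=[[[-0.1,0.95,3,0,0.5],[-0.1,0.95,6,0,0.5],[-0.1,0.95,9,0,0.5],[-0.1,0.95,11,0,0.5],[-0.1,0.95,12.7,0,0.5],[-0.1,0.95,12.7,0,0.3],[-0.1,0.95,12.7,0,0],[-0.1,0.95,12.7,0,0]]])

```text
clock: 4.25
tcp_pos: [0.639, 0.2541, 0.1192]
ee_rot: [[-0.991, 0.132, 0.001], [0.132, 0.991, -0.001], [-0.001, -0.001, -1.0]]
wrist_force: [-0.2, -4.2, -0.6]
finger_gap: 0.0075
finger_force: 59.7
```

>>> send_rows(targets=[[[0,0,0,0,0],[0,0,0,0,0],[0,0,0,0,0],[0,0,0,0,0],[0,0,0,5,0],[0,0,0,10,0],[0,0,0,15,0],[0,0,0,20,0]]])

```text
clock: 5.25
tcp_pos: [0.6391, 0.2548, 0.1192]
ee_rot: [[-0.885, 0.466, 0.002], [0.466, 0.885, 0.0], [-0.001, 0.001, -1.0]]
wrist_force: [-0.2, -3.4, 2.4]
finger_gap: 0.0071
finger_force: 60.3
```

>>> send_rows(targets=[[[0,0,0,8,0],[0,0,0,16,0],[0,0,0,24,0],[0,0,0,32,0],[0,0,0,40,0],[0,0,0,48,0],[0,0,0,56,0],[0,0,0,61,0]]])

```text
clock: 6.25
tcp_pos: [0.641, 0.2556, 0.1192]
ee_rot: [[-0.021, 1.0, 0.005], [1.0, 0.021, 0.002], [0.001, 0.005, -1.0]]
wrist_force: [3.2, -2.1, 1.3]
finger_gap: 0.0069
finger_force: 59.9
```

>>> send_rows(targets=[[[0,0,0,0,0],[0,0,0,0,0],[0,0,0,0,0],[0,0,0,0,0.4],[0,0,0,0,0.4],[0,0,0,0,0.4],[0,0,-5,0,0.4],[0,0,-11,0,0.4]]])

```text
clock: 7.25
tcp_pos: [0.637, 0.2547, 0.2273]
ee_rot: [[-0.025, 1.0, -0.005], [1.0, 0.025, -0.001], [-0.001, -0.005, -1.0]]
wrist_force: [1.6, 0.5, 0.1]
finger_gap: 0.0341
finger_force: 0.0
```

```bash
python3 - <<'E'
from h import *
st(); snap("wrist","w3",crop=(160,80,480,320),scale=2); go(.561-.022,.119,.25,172.7)
E
```

```text
7.25 [0.637  0.2547 0.2273] R [[-0.025, 1.0, -0.005], [1.0, 0.025, -0.001], [-0.001, -0.005, -1.0]] F [1.6 0.5 0.1] gap 0.034093706159424 0.0
shift cm [-13.47 -10.6   -1.31] turn -81.3  cur yaw 91.41 dist/row6.25: 2.8
```

View pics/w3.png

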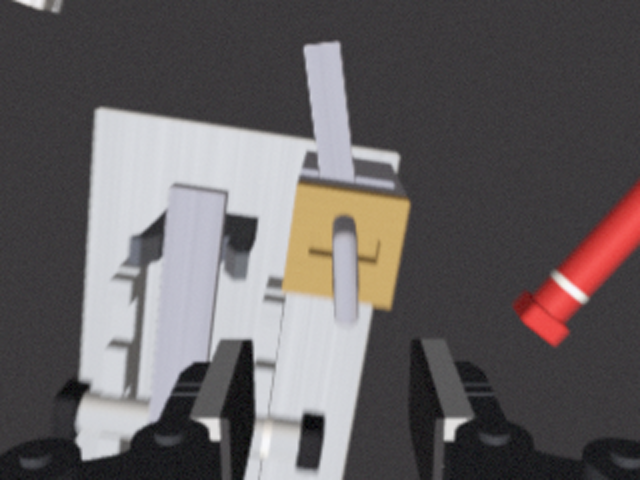

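The cam arm has swung clear to (325,45)-(337,180), about 75° from locked, so the lock is open. Next is the bar.

```bash
python3 - <<'E'
from h import *
st();go(.560,.121,.079,82.7)
for n,u,v,z in[("obj base",367,123,0),("wipes",333,245,.045)]: print(n,pt("t0",u,v,z).round(3))
E
```

```text
7.3 [0.6418 0.2563 0.2387] R [[-0.025, 1.0, 0.012], [1.0, 0.025, 0.004], [0.004, 0.012, -1.0]] F [2.8 1.  5.3] gap 0.03399453427302375 0.0
shift cm [-13.39  -8.7   15.81] turn 8.7  cur yaw 91.41 dist/row6.25: 3.6
obj base [ 0.747 -0.102  0.   ]
wipes [0.373 0.012 0.045]
```

>>> send_rows(targets=[[[-4.4,-2.8,0,3,0.5],[-8.8,-5.5,2,6,0.5],[-13.3,-8.3,4,8.7,0.5],[-13.3,-8.3,6,8.7,0.5],[-13.3,-8.3,8,8.7,0.5],[-13.3,-8.3,8,8.7,0.5],[-13.3,-8.3,8,8.7,0.5],[-13.3,-8.3,8,8.7,0.5]]])

```text
clock: 8.3
tcp_pos: [0.5595, 0.1202, 0.1493]
ee_rot: [[0.127, 0.992, 0.002], [0.992, -0.127, 0.0], [0.001, 0.002, -1.0]]
wrist_force: [0.3, -0.4, -0.7]
finger_gap: 0.0428
finger_force: 0.0
```

```bash
python3 - <<'E'
from h import *
st();go(.560,.121,.079,82.7); snap("wrist","w4",scale=1.25)
E
```

```text
8.3 [0.5595 0.1202 0.1493] R [[0.127, 0.992, 0.002], [0.992, -0.127, 0.0], [0.001, 0.002, -1.0]] F [ 0.3 -0.4 -0.7] gap 0.04280291490975813 0.0
shift cm [0.08 0.03 7.03] turn 0.0  cur yaw 82.7 dist/row6.25: 1.1
```

View pics/w4.png

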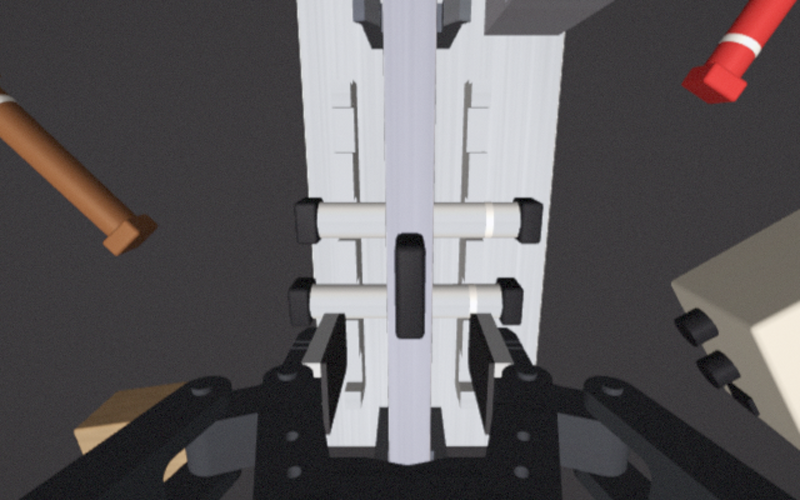

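Grip block at (411,288) is aligned with the image. The tubes lie at (419,221) and (405,301), and the outer troughs are empty.

```bash
python3 - <<'E'
from h import *
P=lambda u,v,z:pt("w4",u/1.25,v/1.25,z)
g=P(411,291,.095);a=P(419,221,.04);b=P(405,301,.05*.8)
print(g,a,b)
th=np.radians(-7.3);R=np.array([[np.cos(th),-np.sin(th)],[np.sin(th),np.cos(th)]])
for q in(a,b): print(R.T@(q-g)[:2])
print(P(411,242,.095),P(411,337,.095))
E
```

```text
[0.56035452 0.12133932 0.095     ] [0.56797709 0.14152969 0.04      ] [0.55417856 0.09535609 0.04      ]
[0.00499531 0.02099527]
[-0.00282434 -0.02655737]
[0.56316496 0.14378426 0.095     ] [0.55754616 0.09891105 0.095     ]
```

>>> send_rows(targets=[[[0.1,0,3,0,0.5],[0.1,0,5.5,0,0.5],[0.1,0,7,0,0.5],[0.1,0,7,0,0.5],[0.1,0,7,0,0.5],[0.1,0,7,0,0],[0.1,0,7,0,0],[0.1,0,7,0,0]]])

```text
clock: 9.35
tcp_pos: [0.5599, 0.121, 0.0794]
ee_rot: [[0.127, 0.992, 0.003], [0.992, -0.127, 0.0], [0.001, 0.003, -1.0]]
wrist_force: [0.0, -0.1, 6.2]
finger_gap: 0.0132
finger_force: 59.0
```

>>> send_rows(targets=[[[0,0,0,0,0],[0,0,0,0,0],[0,0,-1.5,0,0],[0,0,-3,0,0],[0,0,-6,0,0],[0,0,-9,0,0],[0,0,-9,0,0],[0,0,-9,0,0]]])

```text
clock: 10.35
tcp_pos: [0.5575, 0.1208, 0.1676]
ee_rot: [[0.127, 0.992, -0.002], [0.992, -0.127, -0.0], [-0.0, -0.002, -1.0]]
wrist_force: [0.3, 0.5, -3.9]
finger_gap: 0.0131
finger_force: 60.5
```

```bash
python3 - <<'E'
from h import *
st();go(.53,-.12,.169,0)
E
```

```text
10.35 [0.5575 0.1208 0.1676] R [[0.127, 0.992, -0.002], [0.992, -0.127, -0.0], [-0.0, -0.002, -1.0]] F [ 0.3  0.5 -3.9] gap 0.013116600526026772 60.52629590034485
shift cm [-24.23   0.33  -0.13] turn 82.7  cur yaw 82.68 dist/row6.25: 3.9
```

>>> send_rows(targets=[[[-3,0,-3,0,0],[-7,0,-5,0,0],[-11,0.1,-5,8,0],[-15,0.1,-5,18,0],[-19,0.2,-5,28,0],[-22,0.2,-5,38,0],[-24.2,0.3,-5,48,0],[-24.2,0.3,-5,58,0]]])

```text
clock: 11.35
tcp_pos: [0.5294, -0.1209, 0.2161]
ee_rot: [[0.912, 0.41, -0.004], [0.41, -0.912, 0.001], [-0.004, -0.002, -1.0]]
wrist_force: [0.1, 0.3, -4.2]
finger_gap: 0.0128
finger_force: 60.5
```

```bash
python3 - <<'E'
from h import *
robot.camera("top");robot.camera("top");st();go(.53,-.12,.026,0)
E
```

```text
11.45 [ 0.5295 -0.1196  0.2163] R [[0.909, 0.416, -0.004], [0.416, -0.909, 0.001], [-0.003, -0.003, -1.0]] F [-0.5  0.6 -3.8] gap 0.01318101777880256 60.497363805770874
shift cm [ 0.09  0.12 19.03] turn 24.6  cur yaw 24.59 dist/row6.25: 3.0
```

>>> send_rows(targets=[[[0,0,3,9,0],[0,0,7,18,0],[0,0,11,24.6,0],[0,0,14,24.6,0],[0,0,16,24.6,0],[0,0,17.5,24.6,0],[0,0,18.5,24.6,0],[0,0,18.9,24.6,0]]])

```text
clock: 12.45
tcp_pos: [0.531, -0.1194, 0.0288]
ee_rot: [[1.0, 0.002, -0.0], [0.002, -1.0, 0.0], [-0.0, -0.0, -1.0]]
wrist_force: [-0.5, -0.1, -3.1]
finger_gap: 0.0128
finger_force: 60.5
```

```bash
python3 - <<'E'
from h import *
robot.camera("top");robot.camera("top");st()
E
```

```text
12.55 [ 0.5312 -0.1195  0.0293] R [[1.0, 0.002, 0.0], [0.002, -1.0, -0.0], [0.0, 0.0, -1.0]] F [-0.2 -0.2 -3.1] gap 0.013037907079953618 60.479371547698975
```

>>> send_rows(targets=[[[0,0,0.2,0,0],[0,0,0.4,0,0],[0,0,0.4,0,0],[0,0,0.4,0,0.5],[0,0,0.4,0,0.5],[0,0,0.4,0,0.5],[0,0,0.4,0,0.5],[0,0,-4,0,0.5]]])

```text
clock: 13.55
tcp_pos: [0.5283, -0.1187, 0.0669]
ee_rot: [[1.0, 0.001, -0.008], [0.001, -1.0, 0.002], [-0.008, -0.002, -1.0]]
wrist_force: [0.5, 0.6, -0.1]
finger_gap: 0.0429
finger_force: 0.0
```

>>> send_rows(targets=[[[0,0,-5,-5,0.5],[0,0,-10,-5,0.5],[-2,-5,-13,-5,0.5],[0,-10,-13,-5,0.5],[2,-15,-13,-7,0.4],[2,-20,-13,-7,0.4],[2,-22,-13,-7,0.4],[2,-22,-13,-7,0.4]]])

```text
clock: 14.55
tcp_pos: [0.5503, 0.1012, 0.1991]
ee_rot: [[0.992, 0.126, -0.0], [0.126, -0.992, -0.001], [-0.001, 0.001, -1.0]]
wrist_force: [0.1, -0.1, -0.4]
finger_gap: 0.034
finger_force: 0.0
```

```bash
python3 - <<'E'
from h import *
snap("top","t1",crop=(150,40,550,290),scale=2);st();go(.5606,.119,.2,-7.3)
E
```

```text
14.6 [0.5504 0.1001 0.1992] R [[0.992, 0.125, -0.0], [0.125, -0.992, -0.001], [-0.001, 0.001, -1.0]] F [-0.9 -0.6  0.2] gap 0.03376089078493784 0.0
shift cm [ 1.25 -1.75 -0.09] turn 14.5  cur yaw 7.16 dist/row6.25: 0.3
```

View pics/t1.png

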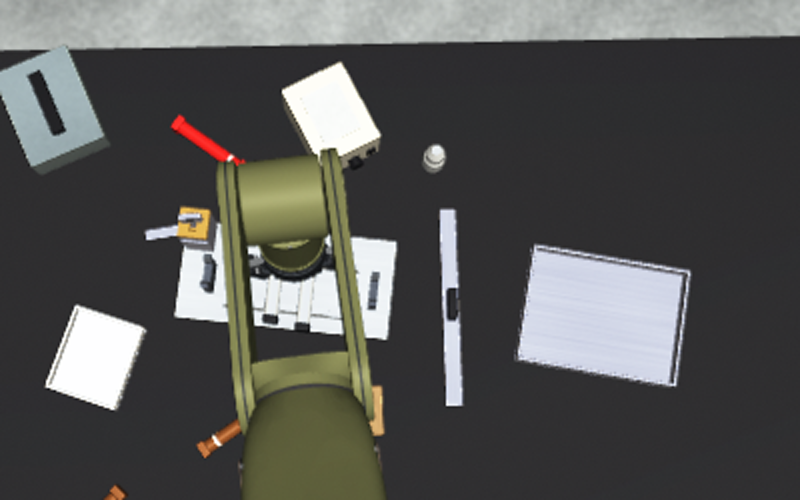

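The bar lies clear on the bench at (451,305). The tray hasn't moved, with corners at (537,246), (690,268), (677,385) and (516,358), and the lock arm is open.

```bash
python3 - <<'E'
from h import *
go(.5545,.0955,.042,-7.3)
E
```

```text
shift cm [ 0.36  0.49 15.72] turn 14.5  cur yaw 7.16 dist/row6.25: 2.5
```

>>> send_rows(targets=[[[0.3,0.5,0,7,0.4],[0.35,0.5,2,14.5,0.4],[0.35,0.5,6,14.5,0.4],[0.35,0.5,9,14.5,0.4],[0.35,0.5,10,14.5,0.4],[0.35,0.5,10,14.5,0.4],[0.35,0.5,10,14.5,0.4],[0.35,0.5,10,14.5,0.4]]])

```text
clock: 15.6
tcp_pos: [0.5558, 0.096, 0.1006]
ee_rot: [[0.992, -0.129, 0.003], [-0.129, -0.992, 0.0], [0.002, -0.001, -1.0]]
wrist_force: [1.0, 0.5, 0.8]
finger_gap: 0.0344
finger_force: 0.0
```

```bash
python3 - <<'E'
from h import *
st();snap("wrist","w5",scale=1.25);go(.5545,.0955,.042,-7.3)
E
```

```text
15.6 [0.5558 0.096  0.1006] R [[0.992, -0.129, 0.003], [-0.129, -0.992, 0.0], [0.002, -0.001, -1.0]] F [1.  0.5 0.8] gap 0.03444128098502937 0.0
shift cm [-0.12  0.07  5.85] turn -0.1  cur yaw -7.41 dist/row6.25: 0.9
```

View pics/w5.png

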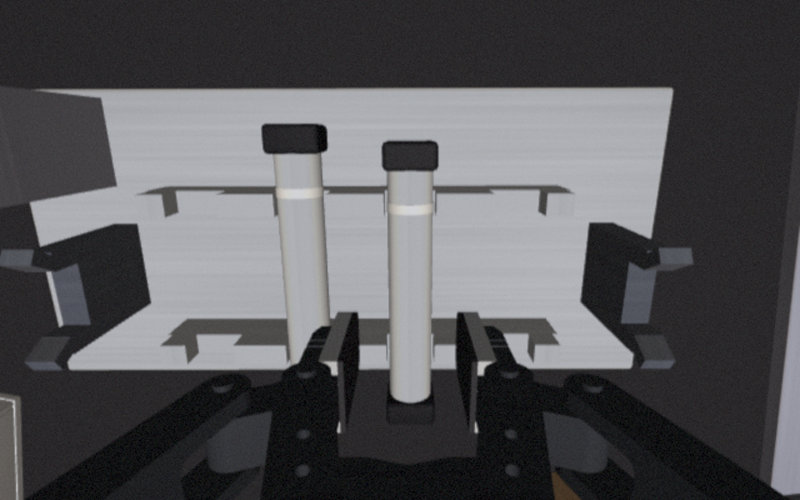

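Tube2 at (410,300) is midway between the open fingers, so I'll grasp it.

>>> send_rows(targets=[[[-0.1,0,2.5,0,0.4],[-0.1,0,5,0,0.4],[-0.1,0,5.9,0,0.4],[-0.1,0,5.9,0,0.4],[-0.1,0,5.9,0,0.4],[-0.1,0,5.9,0,0],[-0.1,0,5.9,0,0],[-0.1,0,5.9,0,0]]])

```text
clock: 16.65
tcp_pos: [0.5547, 0.0962, 0.0414]
ee_rot: [[0.992, -0.129, 0.002], [-0.129, -0.992, 0.0], [0.002, -0.001, -1.0]]
wrist_force: [0.1, 0.0, 6.0]
finger_gap: 0.0177
finger_force: 58.6
```

>>> send_rows(targets=[[[0,0,0,0,0],[0,0,0,0,0],[0,0,-4,0,0],[0,0,-8,0,0],[0,0,-12,0,0],[0,0,-12,0,0],[0,0,-12,0,0],[0,0,-12,0,0]]])

```text
clock: 17.65
tcp_pos: [0.5524, 0.096, 0.1586]
ee_rot: [[0.992, -0.129, -0.004], [-0.129, -0.992, -0.0], [-0.003, 0.001, -1.0]]
wrist_force: [0.2, 0.5, -0.2]
finger_gap: 0.0179
finger_force: 58.8
```

```bash
python3 - <<'E'
from h import *
st();th=np.radians(-9.4);C=np.array([.507,-.341])
R=np.array([[np.cos(th),-np.sin(th)],[np.sin(th),np.cos(th)]])
for y in(-.045,.045): print(C+R@[0,y]); go(*(C+R@[0,y]),.10,-9.4)
E
```

```text
17.65 [0.5524 0.096  0.1586] R [[0.992, -0.129, -0.004], [-0.129, -0.992, -0.0], [-0.003, 0.001, -1.0]] F [ 0.2  0.5 -0.2] gap 0.017949266808703436 58.788886070251465
[ 0.49965033 -0.38539575]
shift cm [ 1.   48.41  5.9 ] turn 2.0  cur yaw -7.42 dist/row6.25: 7.8
[ 0.51434967 -0.29660425]
shift cm [ 1.31 39.41  5.89] turn 2.0  cur yaw -7.42 dist/row6.25: 6.4
```

>>> send_rows(targets=[[[0.1,6,-1,0,0],[0.3,12,-1,0,0],[0.4,18,-1,1,0],[0.5,24,-1,1,0],[0.6,30,-1,2,0],[0.8,36,-1,2,0],[0.9,42,0,2,0],[1,48.4,2,2,0]]])

```text
clock: 18.65
tcp_pos: [0.5013, -0.3827, 0.1405]
ee_rot: [[0.986, -0.164, -0.0], [-0.164, -0.986, 0.001], [-0.0, -0.0, -1.0]]
wrist_force: [0.9, 0.3, -0.7]
finger_gap: 0.0177
finger_force: 58.9
```

```bash
python3 - <<'E'
from h import *
snap("wrist","w6",scale=1.25);robot.camera("top");robot.camera("top");st();go(.4997,-.3854,.0185,-9.4)
E
```

```text
18.8 [ 0.4998 -0.3832  0.1384] R [[0.986, -0.168, -0.004], [-0.168, -0.986, 0.003], [-0.004, -0.002, -1.0]] F [-0.7  1.1 -1. ] gap 0.018029447842329818 58.986602425575256
shift cm [ 0.08  0.25 11.99] turn -0.3  cur yaw -9.68 dist/row6.25: 1.9
```

View pics/w6.png

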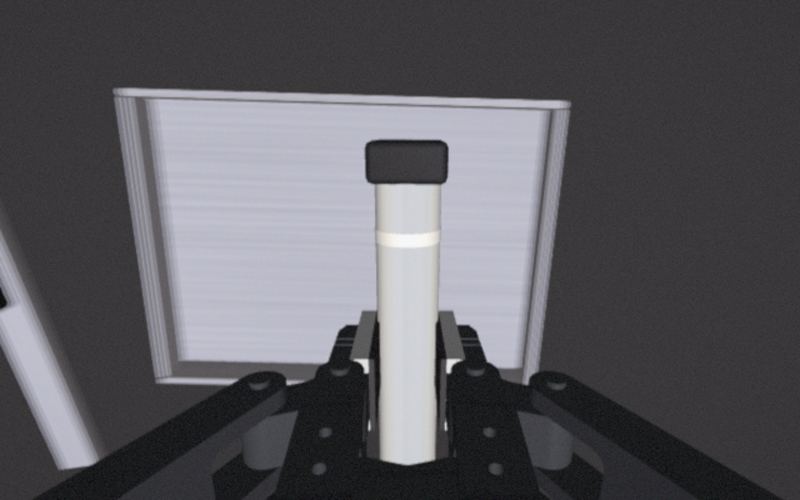

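The tray rim corners are at (115,90), (570,103) and (157,382), and tube2 is held level over the tray's right half.

```bash
python3 - <<'E'
from h import *
P=lambda u,v,z:pt("w6",u/1.25,v/1.25,z)
a,b,c=P(115,90,.028),P(570,103,.028),P(157,383,.028)
print(a,b,c,np.linalg.norm(a-b),np.linalg.norm(a-c),"C",(b+c)/2,np.degrees(np.arctan2(*(a-b)[:2])))
E
```

```text
[ 0.61381468 -0.24665404  0.028     ] [ 0.56866437 -0.47970585  0.028     ] [ 0.44432579 -0.21351857  0.028     ] 0.23738512764423128 0.17269754584426986 C [ 0.50649508 -0.34661221  0.028     ] 10.964373193416222
```

>>> send_rows(targets=[[[0,0.3,3,1,0],[0,0.5,6,1,0],[0,0.5,9,1,0],[0,0.5,10.5,1,0],[0,0.5,11.3,1,0],[0,0.5,11.8,1,0],[0,0.5,11.8,1,0],[0,0.5,11.8,1,0]]])

```text
clock: 19.8
tcp_pos: [0.5014, -0.3862, 0.0245]
ee_rot: [[0.983, -0.181, 0.001], [-0.181, -0.983, -0.001], [0.001, 0.001, -1.0]]
wrist_force: [-0.1, 0.4, -0.9]
finger_gap: 0.0176
finger_force: 59.0
```

```bash
python3 - <<'E'
from h import *
robot.camera("top");robot.camera("top");st()
E
```

```text
19.9 [ 0.5013 -0.3862  0.0245] R [[0.983, -0.181, 0.001], [-0.181, -0.983, -0.001], [0.001, 0.001, -1.0]] F [-0.7  0.3 -0.9] gap 0.017782658148342068 58.99388551712036
```

>>> send_rows(targets=[[[0,0,0.4,0,0],[0,0,0.6,0,0],[0,0,0.6,0,0],[0,0,0.6,0,0.4],[0,0,0.6,0,0.4],[0,0,0.6,0,0.4],[0,0,-4,0,0.4],[0,0,-10,0,0.4]]])

```text
clock: 20.9
tcp_pos: [0.4998, -0.3848, 0.1228]
ee_rot: [[0.984, -0.181, -0.004], [-0.181, -0.984, 0.003], [-0.004, -0.002, -1.0]]
wrist_force: [0.4, -1.1, 0.4]
finger_gap: 0.0341
finger_force: 0.0
```

```bash
python3 - <<'E'
from h import *
robot.camera("top");robot.camera("top");robot.camera("top");st();go(.5684,.1422,.15,-7.3)
E
```

```text
21.05 [ 0.5034 -0.3879  0.1281] R [[0.984, -0.181, 0.007], [-0.181, -0.984, -0.006], [0.008, 0.005, -1.0]] F [-0.2  0.5  0.6] gap 0.03423715015758398 0.0
shift cm [ -3.17 -53.3   -2.47] turn -3.1  cur yaw -10.41 dist/row6.25: 8.6
```

>>> send_rows(targets=[[[-0.3,-6,-3,0,0.4],[-0.7,-12,-5,0,0.4],[-1,-18,-5,-1,0.4],[-1.4,-24,-5,-1,0.4],[-1.7,-30,-5,-2,0.4],[-2,-36,-5,-2,0.4],[-2.4,-42,-5,-3.1,0.4],[-2.7,-48,-5,-3.1,0.4]]])

```text
clock: 22.05
tcp_pos: [0.5603, 0.0931, 0.1725]
ee_rot: [[0.992, -0.127, -0.002], [-0.127, -0.992, -0.0], [-0.002, 0.001, -1.0]]
wrist_force: [1.3, -0.5, -0.7]
finger_gap: 0.0344
finger_force: 0.0
```

```bash
python3 - <<'E'
from h import *
robot.camera("top");robot.camera("top");robot.camera("top");st();go(.5684,.1422,.10,-7.3)
E
```

```text
22.2 [0.5604 0.0941 0.1724] R [[0.992, -0.122, -0.002], [-0.122, -0.992, 0.0], [-0.002, 0.0, -1.0]] F [ 0.7  0.6 -0.4] gap 0.03425538019757761 0.0
shift cm [ 0.22 -4.87  7.24] turn 0.3  cur yaw -7.02 dist/row6.25: 1.4
```

>>> send_rows(targets=[[[0.2,-2.5,0,0.3,0.4],[0.2,-4.9,3,0.3,0.4],[0.2,-4.9,7.2,0.3,0.4],[0.2,-4.9,7.2,0.3,0.4],[0.2,-4.9,7.2,0.3,0.4],[0.2,-4.9,7.2,0.3,0.4],[0.2,-4.9,7.2,0.3,0.4],[0.2,-4.9,7.2,0.3,0.4]]])

```text
clock: 23.2
tcp_pos: [0.5698, 0.1395, 0.1026]
ee_rot: [[0.991, -0.133, 0.002], [-0.133, -0.991, 0.0], [0.001, -0.0, -1.0]]
wrist_force: [-0.4, -0.1, 1.0]
finger_gap: 0.0342
finger_force: 0.0
```

```bash
python3 - <<'E'
from h import *
st();snap("wrist","w7",crop=(160,80,480,400),scale=1.5);go(.5684,.1422,.042,-7.3)
E
```

```text
23.2 [0.5698 0.1395 0.1026] R [[0.991, -0.133, 0.002], [-0.133, -0.991, 0.0], [0.001, -0.0, -1.0]] F [-0.4 -0.1  1. ] gap 0.03418008949868104 0.0
shift cm [-0.17 -0.24  6.04] turn -0.3  cur yaw -7.62 dist/row6.25: 1.0
```

View pics/w7.png

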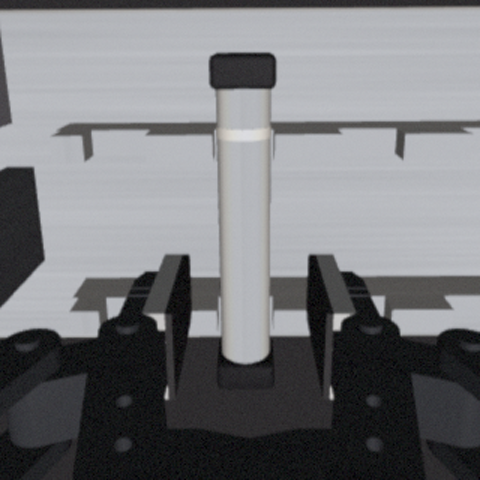

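Tube3 at (245,230) is centred between the fingers.

>>> send_rows(targets=[[[-0.1,-0.1,2.5,0,0.4],[-0.1,-0.1,5,0,0.4],[-0.1,-0.1,6.1,0,0.4],[-0.1,-0.1,6.1,0,0.4],[-0.1,-0.1,6.1,0,0.4],[-0.1,-0.1,6.1,0,0],[-0.1,-0.1,6.1,0,0],[-0.1,-0.1,6.1,0,0]]])

```text
clock: 24.25
tcp_pos: [0.5695, 0.1408, 0.0419]
ee_rot: [[0.991, -0.132, 0.002], [-0.132, -0.991, 0.0], [0.002, -0.001, -1.0]]
wrist_force: [-0.9, 0.2, 6.3]
finger_gap: 0.0176
finger_force: 58.7
```

>>> send_rows(targets=[[[0,0,0,0,0],[0,0,0,0,0],[0,0,-4,0,0],[0,0,-8,0,0],[0,0,-12,0,0],[0,0,-12,0,0],[0,0,-12,0,0],[0,0,-12,0,0]]])

```text
clock: 25.25
tcp_pos: [0.5671, 0.1404, 0.1589]
ee_rot: [[0.991, -0.133, -0.004], [-0.133, -0.991, -0.001], [-0.004, 0.001, -1.0]]
wrist_force: [-0.2, -0.2, -1.5]
finger_gap: 0.018
finger_force: 58.8
```

```bash
python3 - <<'E'
from h import *
s=st();th=np.radians(-10.9);C=np.array([.5065,-.3466])
R=np.array([[np.cos(th),-np.sin(th)],[np.sin(th),np.cos(th)]])
t=C+R@[0,.045]; print(t); go(*t,.13,-10.9)
E
```

```text
25.25 [0.5671 0.1404 0.1589] R [[0.991, -0.133, -0.004], [-0.133, -0.991, -0.001], [-0.004, 0.001, -1.0]] F [-0.2 -0.2 -1.5] gap 0.018047590521693187 58.841580748558044
[ 0.51500929 -0.30241186]
shift cm [ 0.72 44.58  2.93] turn 3.3  cur yaw -7.62 dist/row6.25: 7.1
```

>>> send_rows(targets=[[[0.1,5.6,-1,0,0],[0.2,11.2,-1,0,0],[0.3,16.8,-1,1,0],[0.4,22.4,-1,2,0],[0.5,28,-1,3.3,0],[0.6,33.6,-1,3.3,0],[0.7,39.2,-1,3.3,0],[0.7,44.6,-1,3.3,0]]])

```text
clock: 26.25
tcp_pos: [0.5152, -0.3037, 0.1689]
ee_rot: [[0.982, -0.19, -0.002], [-0.19, -0.982, 0.002], [-0.003, -0.001, -1.0]]
wrist_force: [0.7, -1.2, -1.0]
finger_gap: 0.0178
finger_force: 59.0
```

```bash
python3 - <<'E'
from h import *
for i in range(3): robot.camera("top")
st();snap("wrist","w8",scale=1.25);go(.515,-.3024,.018,-10.9)
E
```

```text
26.4 [ 0.5152 -0.3049  0.1688] R [[0.981, -0.194, -0.002], [-0.194, -0.981, 0.001], [-0.002, -0.001, -1.0]] F [-0.1  1.  -1.6] gap 0.01792459366521799 59.041083455085754
shift cm [ 1.000e-02 -2.000e-02  1.509e+01] turn -0.2  cur yaw -11.07 dist/row6.25: 2.4
```

View pics/w8.png

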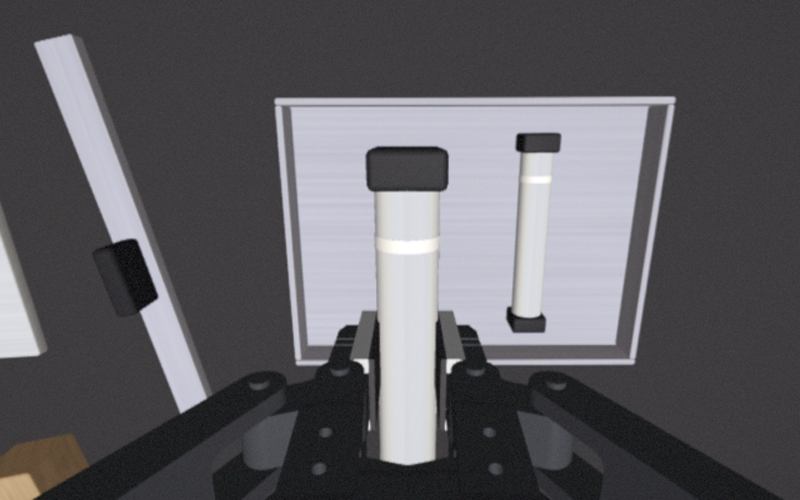

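Tube2 lies flat at (535,230), well inside the tray, and the left half is free.

>>> send_rows(targets=[[[0,0,4,0,0],[0,0,8,0,0],[0,0,11,0,0],[0,0,13,0,0],[0,0,14.2,0,0],[0,0,14.8,0,0],[0,0,14.8,0,0],[0,0,14.8,0,0]]])

```text
clock: 27.45
tcp_pos: [0.5169, -0.3026, 0.0235]
ee_rot: [[0.982, -0.189, 0.001], [-0.189, -0.982, -0.001], [0.001, 0.001, -1.0]]
wrist_force: [-0.1, 0.2, -0.7]
finger_gap: 0.0182
finger_force: 59.0
```

>>> send_rows(targets=[[[0,0,0,0,0],[0,0,0.2,0,0.4],[0,0,0.2,0,0.4],[0,0,0.2,0,0.4],[0,0,0.2,0,0.4],[0,0,-4,0,0.4],[0,0,-10,0,0.4],[0,0,-15,0,0.4]]])

```text
clock: 28.45
tcp_pos: [0.5165, -0.3024, 0.1746]
ee_rot: [[0.982, -0.189, 0.001], [-0.189, -0.982, -0.0], [0.001, 0.0, -1.0]]
wrist_force: [0.5, -0.4, -0.3]
finger_gap: 0.0341
finger_force: 0.0
```

```bash
python3 - <<'E'
from h import *
for i in range(3): robot.camera("top")
st();snap("top","t2",crop=(150,90,550,290),scale=2);go(.531,-.1195,.17,0)
E
```

```text
28.6 [ 0.5184 -0.3037  0.1764] R [[0.982, -0.189, 0.007], [-0.189, -0.982, -0.005], [0.007, 0.003, -1.0]] F [ 0.4 -0.1 -0.7] gap 0.03442370660916778 0.0
shift cm [ -2.08 -18.25   0.37] turn -10.9  cur yaw -10.92 dist/row6.25: 2.9
```

View pics/t2.png

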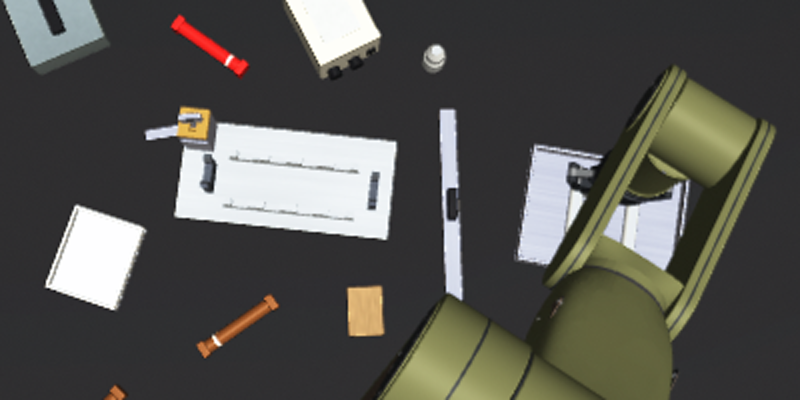

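The rack is empty and both tubes are in the tray. The bar is unmoved at (452,204), so I'll fetch it.

>>> send_rows(targets=[[[-0.6,-5,0,-4,0.5],[-1.2,-10,0,-8,0.5],[-1.8,-15,0,-10.9,0.5],[-2,-18.1,2,-10.9,0.5],[-2,-18.1,5,-10.9,0.5],[-2,-18.1,8,-10.9,0.5],[-2,-18.1,8,-10.9,0.5],[-2,-18.1,8,-10.9,0.5]]])

```text
clock: 29.65
tcp_pos: [0.5306, -0.1208, 0.0922]
ee_rot: [[1.0, -0.0, -0.001], [-0.0, -1.0, 0.0], [-0.001, -0.0, -1.0]]
wrist_force: [0.6, -0.4, 0.0]
finger_gap: 0.043
finger_force: 0.0
```

```bash
python3 - <<'E'
from h import *
for i in range(3): robot.camera("top")
st();snap("wrist","w9");
im=cv2.imread("pics/w9_raw.png"); g=im.max(2)
# dark block over bright bar: bar bright mask columns / black block
p=proj("w9",[.531,-.1195,.04]); print("pred block top",p)
u,v=int(p[0]),int(p[1])
for r in range(max(v-60,0),min(v+60,399),8): print(r," ".join(f"{x:3d}" for x in g[r,u-48:u+49:6]))
go(.531,-.1195,.0255,0)
E
```

```text
29.8 [ 0.5317 -0.1212  0.0936] R [[1.0, -0.001, 0.002], [-0.001, -1.0, -0.001], [0.002, 0.001, -1.0]] F [0.7 0.  0.2] gap 0.042455209917651233 0.0
pred block top [323.90155689 233.51884286]
173  63  64  64  59  62 206 206 209 208 210 207 196  63  63  62  62  65
181  63  62  60  62  59 203 209 209 208 211 206 196  60  60  62  63  63
189  58  61  63  64  61 197 207  99  94 102 207 196  64  63  60  64  64
197  61  60  64  63  64 191 127  21  27  17 195 202  61  59  62  62  59
205  58  61  61  65  67 189  54  62  62  64 136 201  61  56  60  62  64
213  61  57  60  60  62 186  71  60  66  66 137 198  61  60  63  58  64
221  61  64  61  61  64 191  74  60  66  64 134 197  62  60  63  64  61
229  60  62  60  64  65 185  93  62  64  65 136 192  63  62  57  58  63
237  61  63  63  60  64 153  94  64  62  66 151 168  66  60  61  61  63
245  64  61  62  62  61 136 116  59  64  64 169 158  60  63  61  61  60
253  33  62  60  61  63 105 116  61  61  64 169 152  61  61  63  59  59
261  29  58  61  64  62  95 129  54  56  58 168 140  60  61  65  65  62
269  28  63  62  63  63  99 145  55  59  57 182 125  63  62  60  62  63
277  32  64  63  62  60 100 211 210 211 211 211 119  62  56  64  59  62
285  27  61  61  63  63  79 211 210 211 211 210 118  65  60  60  62  62
shift cm [-0.08 -0.17  6.82] turn -0.0  cur yaw -0.03 dist/row6.25: 1.1
```

>>> send_rows(targets=[[[-0.2,-0.1,3,0,0.5],[-0.2,-0.1,5.5,0,0.5],[-0.2,-0.1,6.8,0,0.5],[-0.2,-0.1,6.8,0,0.5],[-0.2,-0.1,6.8,0,0.5],[-0.2,-0.1,6.8,0,0],[-0.2,-0.1,6.8,0,0],[-0.2,-0.1,6.8,0,0]]])

```text
clock: 30.85
tcp_pos: [0.5297, -0.1198, 0.0256]
ee_rot: [[1.0, -0.0, 0.002], [-0.0, -1.0, -0.0], [0.002, 0.0, -1.0]]
wrist_force: [-0.4, 0.9, 6.4]
finger_gap: 0.0125
finger_force: 60.1
```

>>> send_rows(targets=[[[0,0,0,0,0],[0,0,0,0,0],[0,0,-4,0,0],[0,0,-9,0,0],[0,0,-14,0,0],[0,0,-19,0,0],[0,0,-19.5,0,0],[0,0,-19.5,0,0]]])

```text
clock: 31.85
tcp_pos: [0.5279, -0.1195, 0.2186]
ee_rot: [[1.0, -0.0, -0.002], [-0.0, -1.0, 0.001], [-0.002, -0.001, -1.0]]
wrist_force: [0.1, -0.2, -4.9]
finger_gap: 0.0132
finger_force: 59.6
```

```bash
python3 - <<'E'
from h import *
for i in range(3): robot.camera("top")
st();go(.5605,.120,.22,82.7)
E
```

```text
32.0 [ 0.5272 -0.1193  0.2171] R [[1.0, -0.0, -0.005], [-0.0, -1.0, 0.002], [-0.005, -0.002, -1.0]] F [ 0.9  0.1 -3.7] gap 0.013066944370479132 59.54069674015045
shift cm [  3.32 -23.93  -0.27] turn -82.7  cur yaw -0.02 dist/row6.25: 3.9
```

>>> send_rows(targets=[[[0.4,-3,0,-10,0],[0.8,-6,0,-20,0],[1.2,-9,0,-30,0],[1.6,-12,0,-40,0],[2,-15,0,-50,0],[2.4,-18,0,-60,0],[2.8,-21,0,-70,0],[3.1,-23.9,0,-80,0]]])

```text
clock: 33.0
tcp_pos: [0.5591, 0.1201, 0.2173]
ee_rot: [[0.168, 0.986, -0.004], [0.986, -0.168, -0.001], [-0.001, -0.004, -1.0]]
wrist_force: [1.1, 0.4, -3.7]
finger_gap: 0.0127
finger_force: 59.6
```

>>> send_rows(targets=[[[0,0,0,-2.7,0],[0,0,2,-2.7,0],[0,0,4,-2.7,0],[0,0,6,-2.7,0],[0,0,8,-2.7,0],[0,0,8,-2.7,0],[0,0,8,-2.7,0],[0,0,8,-2.7,0]]])

```text
clock: 34.0
tcp_pos: [0.5607, 0.1193, 0.1403]
ee_rot: [[0.127, 0.992, 0.001], [0.992, -0.127, 0.0], [0.0, 0.001, -1.0]]
wrist_force: [0.0, 0.5, -3.7]
finger_gap: 0.013
finger_force: 59.4
```

```bash
python3 - <<'E'
from h import *
for i in range(3): robot.camera("top")
st();go(.5605,.120,.0805,82.7); go(.5605,.120,.10,82.7)
E
```

```text
34.15 [0.5605 0.1192 0.1404] R [[0.127, 0.992, 0.002], [0.992, -0.127, 0.0], [0.0, 0.001, -1.0]] F [-0.   0.2 -4.2] gap 0.013162612337134349 59.43908214569092
shift cm [ 0.07 -0.02  5.99] turn -0.0  cur yaw 82.68 dist/row6.25: 1.0
shift cm [ 0.07 -0.02  4.04] turn -0.0  cur yaw 82.68 dist/row6.25: 0.6
```

>>> send_rows(targets=[[[0.1,0,2,0,0],[0.1,0,3.5,0,0],[0.1,0,4.5,0,0],[0.1,0,5.2,0,0],[0.1,0,5.7,0,0],[0.1,0,5.9,0,0],[0.1,0,6.1,0,0],[0.1,0,6.1,0,0]]])

```text
clock: 35.15
tcp_pos: [0.5602, 0.1202, 0.0806]
ee_rot: [[0.127, 0.992, 0.001], [0.992, -0.127, 0.0], [0.0, 0.001, -1.0]]
wrist_force: [-3.0, -0.9, 7.1]
finger_gap: 0.013
finger_force: 61.1
```

```bash
python3 - <<'E'
from h import *
for i in range(3): robot.camera("top")
st()
E
```

```text
35.3 [0.5602 0.1202 0.0805] R [[0.127, 0.992, 0.001], [0.992, -0.127, 0.0], [0.0, 0.001, -1.0]] F [-3.4 -0.1  6.7] gap 0.013151883066517881 61.13605320453644
```

The contact height matches: 0.055 plus the 0.0256 grip offset gives 0.0806. Releasing the bar.

>>> send_rows(targets=[[[0,0,0,0,0.2],[0,0,0,0,0.4],[0,0,0,0,0.4],[0,0,0,0,0.4],[0,0,-4,0,0.4],[0,0,-9,0,0.4],[0,0,-15,0,0.4],[0,0,-15,0,0.4]]])

```text
clock: 36.3
tcp_pos: [0.5639, 0.1208, 0.2343]
ee_rot: [[0.127, 0.992, 0.012], [0.992, -0.127, 0.002], [0.003, 0.012, -1.0]]
wrist_force: [1.3, 0.6, 0.7]
finger_gap: 0.034
finger_force: 0.0
```

```bash
python3 - <<'E'
from h import *
for i in range(3): robot.camera("top")
st();go(.637,.2555,.23,93)
snap("wrist","w10")
im=cv2.imread("pics/w10_raw.png"); g=im.max(2)
for y in(.03,.08,.2,.24):  # points along world y on bar line, z=.065
    o=np.array([.5605,.119]); d=(y-.119)/.992; X=[.5605+.127*d,y,.065]
    p=proj("w10",X); u,v=int(round(p[0])),int(round(p[1])); print(X,p.round(1))
    if 0<v<400:
        row=im[v].astype(int); m=(row.min(1)>150)&(row[:,0]-row[:,2]>6); xs=np.where(m)[0]; xs=xs[abs(xs-u)<40]
        if len(xs): print(xs.min(),xs.max(),pt("w10",xs.min(),v,.065)[:2],pt("w10",xs.max(),v,.065)[:2])
E
```

```text
36.45 [0.5593 0.1201 0.2278] R [[0.127, 0.992, -0.002], [0.992, -0.127, -0.0], [-0.0, -0.002, -1.0]] F [-0.1 -0.4 -1.2] gap 0.03453606189873462 0.0
shift cm [14.42  5.98 -0.23] turn -10.3  cur yaw 82.68 dist/row6.25: 2.5
[0.5491058467741935, 0.03, 0.065] [328.5 285. ]
289 363 [0.51274447 0.03463164] [0.58087623 0.02594029]
[0.5555070564516129, 0.08, 0.065] [328.6 234. ]
290 367 [0.52145089 0.08431755] [0.58935571 0.07564267]
[0.5708699596774194, 0.2, 0.065] [328.9  91. ]
291 368 [0.54094084 0.20384636] [0.60166876 0.19606152]
[0.5759909274193549, 0.24, 0.065] [329.1  35.6]
290 366 [0.54633364 0.24349115] [0.60393211 0.23609908]
```

```bash
python3 - <<'E'
from h import *
im=cv2.imread("pics/w10_raw.png").astype(int)
for v in (285,91,60):
    print(v,[ (u,*im[v,u]) for u in range(302,358,2)])
E
```

```text
285 [(302, np.int64(222), np.int64(217), np.int64(216)), (304, np.int64(221), np.int64(217), np.int64(214)), (306, np.int64(218), np.int64(213), np.int64(211)), (308, np.int64(124), np.int64(120), np.int64(118)), (310, np.int64(54), np.int64(48), np.int64(49)), (312, np.int64(48), np.int64(46), np.int64(45)), (314, np.int64(145), np.int64(138), np.int64(137)), (316, np.int64(207), np.int64(194), np.int64(194)), (318, np.int64(210), np.int64(197), np.int64(197)), (320, np.int64(205), np.int64(191), np.int64(192)), (322, np.int64(206), np.int64(193), np.int64(192)), (324, np.int64(205), np.int64(193), np.int64(192)), (326, np.int64(207), np.int64(195), np.int64(194)), (328, np.int64(205), np.int64(192), np.int64(192)), (330, np.int64(208), np.int64(195), np.int64(194)), (332, np.int64(209), np.int64(196), np.int64(195)), (334, np.int64(208), np.int64(194), np.int64(194)), (336, np.int64(206), np.int64(193), np.int64(192)), (338, np.int64(202), np.int64(189), np.int64(189)), (340, np.int64(107), np.int64(102), np.int64(103)), (342, np.int64(53), np.int64(47), np.int64(50)), (344, np.int
[... 2565 characters left out ...]
64(192), np.int64(191)), (332, np.int64(203), np.int64(189), np.int64(188)), (334, np.int64(203), np.int64(189), np.int64(189)), (336, np.int64(201), np.int64(188), np.int64(188)), (338, np.int64(199), np.int64(185), np.int64(184)), (340, np.int64(198), np.int64(185), np.int64(184)), (342, np.int64(185), np.int64(180), np.int64(179)), (344, np.int64(214), np.int64(210), np.int64(208)), (346, np.int64(217), np.int64(211), np.int64(209)), (348, np.int64(215), np.int64(210), np.int64(208)), (350, np.int64(215), np.int64(211), np.int64(208)), (352, np.int64(218), np.int64(212), np.int64(211)), (354, np.int64(214), np.int64(209), np.int64(208)), (356, np.int64(215), np.int64(210), np.int64(208))]
```

The bar is centred on its line near and far (u≈327 in rows 60, 91 and 285) and symmetric in the bracket slot. Back to the key.

>>> send_rows(targets=[[[4.8,2,0,-3,0.4],[9.6,4,0,-6,0.4],[14.4,6.1,0,-8.7,0.4],[14.4,6.1,2,-8.7,0.4],[14.4,6.1,4,-8.7,0.4],[14.4,6.1,4,-8.7,0.4],[14.4,6.1,4,-8.7,0.4],[14.4,6.1,4,-8.7,0.4]]])

```text
clock: 37.5
tcp_pos: [0.6395, 0.2552, 0.1894]
ee_rot: [[-0.024, 1.0, 0.001], [1.0, 0.024, 0.0], [0.0, 0.001, -1.0]]
wrist_force: [0.1, 0.9, -0.3]
finger_gap: 0.0342
finger_force: 0.0
```

```bash
python3 - <<'E'
from h import *
for i in range(3): robot.camera("top")
st();go(.6397,.255,.119,91.4)
snap("wrist","w11")
im=cv2.imread("pics/w11_raw.png")
hsv=cv2.cvtColor(im,cv2.COLOR_BGR2HSV)
m=cv2.inRange(hsv,(12,120,100),(30,255,255)); n,l,s,c=cv2.connectedComponentsWithStats(m); print([x for x in s.tolist() if x[4]>150])
p=proj("w11",[.6393,.2547,.144]);print("pred head",p)
u,v=p.astype(int)
for r in range(v-24,v+25,6): print(r,u-24," ".join(f"{x:3d}" for x in im[r,u-24:u+25:2,0]))
E
```

```text
37.65 [0.6394 0.2552 0.1896] R [[-0.024, 1.0, 0.002], [1.0, 0.024, 0.001], [0.0, 0.002, -1.0]] F [0.  0.3 0.4] gap 0.03387743656180995 0.0
shift cm [-0.02  0.02  7.06] turn -0.0  cur yaw 91.37 dist/row6.25: 1.1
[[0, 0, 640, 400, 254221], [302, 182, 63, 11, 158], [0, 210, 71, 90, 1405]]
pred head [327.21512042 241.64440072]
217 303 109 111 109 102 107 107 110 108 111 148 189 195 195 192 179 154 104 108 114 112 107 110  68 107 111
223 303 112 114 100  90  89  72  69  53  53 157 200 203 205 200 186 165  86  47  58  62  75  98  87 109 109
229 303 112 111 108 108 109 107 107 109 109 152 198 203 204 200 190 168  94 111 111 109 110 110 110 111 113
235 303 108 108 109 108 107 111 109 111 109 135 196 202 204 201 195 173 104 106 110 112 109 111 112 108 113
241 303 110 109 109 110 114 112 112 111 113 101 196 202 203 201 197 179 100 109 111 110 111 109 112 112 113
247 303 221 219 216 215 207 204 186 179 166 133 193 202 203 203 195 183 123 107 111 113 110 109 111 111 111
253 303 221 220 219 216 221 217 218 219 219 196 195 202 205 202 196 185 150 217 214 213 115  59  59  63  59
259 303 221 218 218 220 219 219 218 219 217 203 194 201 204 203 198 187 152 210 216 197  66  61  59  57  59
265 303 220 219 216 220 219 218 220 220 216 219 210 196 200 200 192 179 211 214 211 112  63  60  60  57  59
```

The key head's centre column is about 328 against 327 predicted. Grasp it and turn back.

>>> send_rows(targets=[[[0,0,3,0,0.4],[0,0,6,0,0.4],[0,0,7.1,0,0.4],[0,0,7.1,0,0.4],[0,0,7.1,0,0],[0,0,7.1,0,0],[0,0,7.1,0,0],[0,0,7.1,0,0]]])

```text
clock: 38.7
tcp_pos: [0.6406, 0.2556, 0.1193]
ee_rot: [[-0.024, 1.0, 0.004], [1.0, 0.024, 0.001], [0.001, 0.004, -1.0]]
wrist_force: [1.2, 0.1, 5.7]
finger_gap: 0.0074
finger_force: 60.0
```

>>> send_rows(targets=[[[0,0,0,-6,0],[0,0,0,-13,0],[0,0,0,-20,0],[0,0,0,-27,0],[0,0,0,-34,0],[0,0,0,-41,0],[0,0,0,-48,0],[0,0,0,-54,0]]])

```text
clock: 39.7
tcp_pos: [0.6388, 0.2549, 0.1192]
ee_rot: [[-0.825, 0.565, 0.0], [0.565, 0.825, -0.0], [-0.0, -0.0, -1.0]]
wrist_force: [-0.9, -2.0, 9.1]
finger_gap: 0.0074
finger_force: 60.6
```

>>> send_rows(targets=[[[0,0,0,-6,0],[0,0,0,-12,0],[0,0,0,-18,0],[0,0,0,-24,0],[0,0,0,-30,0],[0,0,0,-35,0],[0,0,0,-35,0],[0,0,0,-35,0]]])

```text
clock: 40.7
tcp_pos: [0.6384, 0.2535, 0.1192]
ee_rot: [[-1.0, -0.006, -0.001], [-0.006, 1.0, -0.002], [0.001, -0.002, -1.0]]
wrist_force: [-1.9, -5.5, 9.3]
finger_gap: 0.0073
finger_force: 60.7
```

```bash
python3 - <<'E'
from h import *
s=st();print(s["moment"]);go(.6393,.2547,.119,172.7)
E
```

```text
40.7 [0.6384 0.2535 0.1192] R [[-1.0, -0.006, -0.001], [-0.006, 1.0, -0.002], [0.001, -0.002, -1.0]] F [-1.9 -5.5  9.3] gap 0.007344682385414958 60.74298121042375
[-0.96799898  0.31668964 -0.1849561 ]
shift cm [-0.09  0.12  0.02] turn 7.6  cur yaw -179.66 dist/row6.25: 0.0
```

>>> send_rows(targets=[[[0,0.1,0,4,0],[0,0.1,0,7.6,0],[0,0.1,0,7.6,0],[0,0.1,0,7.6,0],[0,0.1,-0.3,7.6,0],[0,0.1,-0.6,7.6,0],[0,0.1,-0.6,7.6,0],[0,0.1,-0.6,7.6,0]]])

```text
clock: 41.7
tcp_pos: [0.638, 0.2544, 0.1222]
ee_rot: [[-0.992, 0.126, -0.003], [0.126, 0.992, -0.003], [0.003, -0.004, -1.0]]
wrist_force: [1.6, -5.7, -4.7]
finger_gap: 0.0076
finger_force: 58.7
```

```bash
python3 - <<'E'
from h import *
s=st();print(s["moment"])
E
```

```text
41.7 [0.638  0.2544 0.1222] R [[-0.992, 0.126, -0.003], [0.126, 0.992, -0.003], [0.003, -0.004, -1.0]] F [ 1.6 -5.7 -4.7] gap 0.00759933089398558 58.740243315696716
[-1.01770355 -0.26608784 -0.07911304]
```

>>> send_rows(targets=[[[0,-0.1,0,0,0],[0,-0.1,-0.3,0,0],[0,-0.1,-0.6,0,0],[0,-0.1,-0.9,0,0],[0,-0.1,-1.2,0,0],[0,-0.1,-1.5,0,0],[0,-0.1,-1.5,0,0],[0,-0.1,-1.5,0,0]]])

```text
clock: 42.7
tcp_pos: [0.6393, 0.2557, 0.1395]
ee_rot: [[-0.992, 0.126, 0.001], [0.126, 0.992, 0.001], [-0.001, 0.001, -1.0]]
wrist_force: [-1.1, -2.8, 0.3]
finger_gap: 0.0072
finger_force: 59.6
```

>>> send_rows(targets=[[[0,0,-0.6,0,0],[0,0,-1.2,0,0],[0,0,-2,0,0],[0,0,-3,0,0],[0,0,-5,0,0],[0,0,-7,0,0],[0,0,-7,0,0],[0,0,-7,0,0]]])

```text
clock: 43.7
tcp_pos: [0.6385, 0.2552, 0.2083]
ee_rot: [[-0.992, 0.126, -0.0], [0.126, 0.992, -0.0], [0.0, -0.0, -1.0]]
wrist_force: [0.2, -1.2, -0.0]
finger_gap: 0.0073
finger_force: 59.4
```

```bash
python3 - <<'E'
from h import *
for i in range(2): robot.camera("top")
s=st();snap("wrist","w12");snap("top","t3");snap("scene","s3")
a=cv2.imread("pics/w12_raw.png"); 
b=cv2.imread("pics/t3_raw.png")
c=cv2.imread("pics/s3_raw.png")
A=cv2.resize(a,(480,300)); B=cv2.resize(b[140:260,160:280],(320,300))  # lock + dish
C=cv2.resize(c[180:320,260:480],(470,300),interpolation=cv2.INTER_CUBIC)
D=cv2.resize(b[140:250,390:510],(327,300))
cv2.imwrite("pics/m.png",np.vstack([np.hstack([A,B]),np.hstack([C,D])[:, :800] if C.shape[1]+D.shape[1]>=800 else cv2.copyMakeBorder(np.hstack([C,D]),0,0,0,800-C.shape[1]-D.shape[1],0)]))
E
```

```text
43.8 [0.6382 0.255  0.2075] R [[-0.992, 0.126, -0.002], [0.126, 0.992, -0.001], [0.002, -0.001, -1.0]] F [ 0.6  0.2 -0.2] gap 0.007305214668386283 59.36194717884064
```

View pics/m.png

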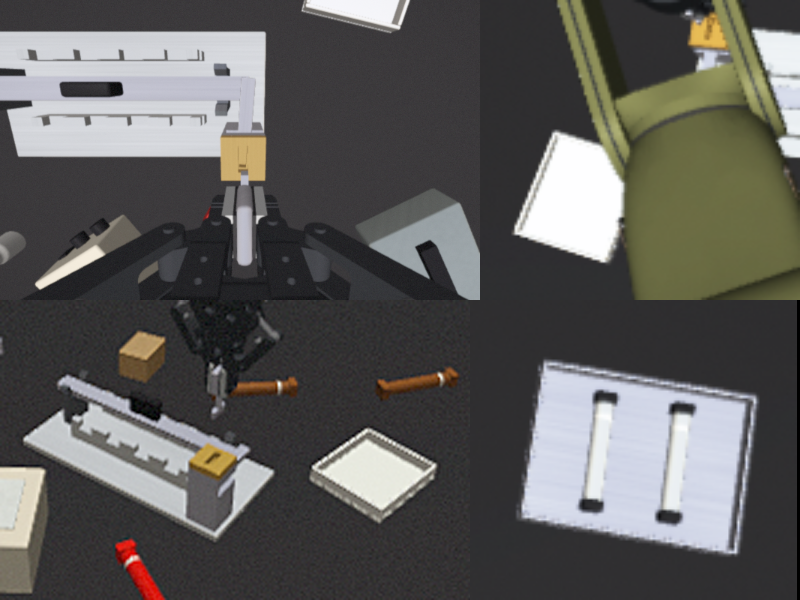

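The key is out of the lock and in the gripper, and the cam arm lies over the bar end at (246,80-130). The bar is in both brackets and the two tubes lie flat and apart in the tray. The dish is where it was at the start.

```bash
python3 - <<'E'
from h import *
st();go(.458,.411,.10,172.7)
b=cv2.imread("pics/t3_raw.png")
for u,v in((188.9,193.2),(173.1,233.2),(208.7,244.8)): print(pt("t3",u,v,.022))
E
```

```text
43.95 [0.6384 0.2551 0.2077] R [[-0.992, 0.126, -0.002], [0.126, 0.992, -0.001], [0.002, -0.001, -1.0]] F [-0.  -0.6 -0. ] gap 0.007344277353908118 59.36240494251251
shift cm [19.84 13.21 10.79] turn 0.1  cur yaw 172.78 dist/row6.25: 4.2
[0.53515502 0.43626715 0.022     ]
[0.41709529 0.48037874 0.022     ]
[0.38119845 0.37532229 0.022     ]
```

>>> send_rows(targets=[[[4,2.6,0,0,0],[8,5.3,0,0,0],[12,8,0,0,0],[16,10.6,2,0,0],[19.8,13.2,4,0,0],[19.8,13.2,8,0,0],[19.8,13.2,10.8,0,0],[19.8,13.2,10.8,0,0]]])

```text
clock: 44.95
tcp_pos: [0.457, 0.4099, 0.098]
ee_rot: [[-0.992, 0.125, -0.005], [0.125, 0.992, -0.004], [0.004, -0.005, -1.0]]
wrist_force: [-0.2, 0.7, 0.1]
finger_gap: 0.0071
finger_force: 59.3
```

```bash
python3 - <<'E'
from h import *
for i in range(3): robot.camera("top")
s=st();go(.458,.411,.047,172.7)
snap("wrist","w13")
b=cv2.imread("pics/w13_raw.png"); m=(b.min(2)>165).astype(np.uint8); n,l,q,c=cv2.connectedComponentsWithStats(m)
i=1+np.argmax(q[1:,4]); cnt=max(cv2.findContours((l==i).astype(np.uint8),cv2.RETR_EXTERNAL,cv2.CHAIN_APPROX_NONE)[0],key=cv2.contourArea)
print(q[i]); ap=cv2.approxPolyDP(cnt,8,True)[:,0]; print([(tuple(map(int,a)),pt("w13",*a,.022)[:2].round(3).tolist()) for a in ap])
p=proj("w13",[.458,.411,.022]);print(p)
E
```

```text
45.1 [0.46   0.4116 0.1017] R [[-0.992, 0.126, 0.001], [0.126, 0.992, 0.001], [-0.001, 0.001, -1.0]] F [0.9 1.4 0.2] gap 0.007139435500814609 59.34269964694977
shift cm [ 0.2  -0.09  5.47] turn 0.1  cur yaw 172.76 dist/row6.25: 0.9
[  227    99   208   201 23721]
[((257, 99), [0.382, 0.383]), ((227, 291), [0.501, 0.341]), ((268, 298), [0.509, 0.367]), ((230, 287), [0.498, 0.343]), ((260, 105), [0.385, 0.384]), ((238, 276), [0.491, 0.35]), ((277, 284), [0.5, 0.375]), ((283, 264), [0.486, 0.381]), ((320, 247), [0.477, 0.407]), ((320, 229), [0.465, 0.408]), ((330, 227), [0.464, 0.415]), ((331, 246), [0.477, 0.414]), ((364, 260), [0.49, 0.434]), ((377, 289), [0.512, 0.44]), ((419, 141), [0.418, 0.474]), ((434, 139), [0.417, 0.482])]
[322.96754305 218.16890092]
```

The dish centre comes out at (0.459, 0.4115). Lower and release.

>>> send_rows(targets=[[[0,0,2,0,0],[0,0,4,0,0],[0,0,5,0,0],[0,0,5.5,0,0],[0,0,5.5,0,0],[0,0,5.5,0,0],[0,0,5.5,0,0.1],[0,0,5.5,0,0.5]]])

```text
clock: 46.15
tcp_pos: [0.4593, 0.4113, 0.0461]
ee_rot: [[-0.992, 0.126, 0.001], [0.126, 0.992, 0.001], [-0.001, 0.001, -1.0]]
wrist_force: [-0.3, 0.3, 0.5]
finger_gap: 0.0256
finger_force: 0.0
```

>>> send_rows(targets=[[[0,0,0,0,0.8],[0,0,0,0,0.8],[0,0,0,0,0.8],[0,0,-3,0,0.8],[0,0,-8,0,0.8],[0,0,-14,0,0.8],[0,0,-18,0,0.8],[0,0,-18,0,0.8]]])

```text
clock: 47.15
tcp_pos: [0.4611, 0.4127, 0.2302]
ee_rot: [[-0.992, 0.126, 0.007], [0.126, 0.992, 0.006], [-0.006, 0.006, -1.0]]
wrist_force: [0.2, 0.7, -0.4]
finger_gap: 0.0683
finger_force: 0.0
```

```bash
python3 - <<'E'
from h import *
for i in range(3): robot.camera("top")
s=st();snap("wrist","w14");snap("scene","s4")
b=cv2.imread("pics/w14_raw.png").astype(int)
# region of dish
C=np.array([.459,.4115]);ths=np.radians(-19);R=np.array([[np.cos(ths),-np.sin(ths)],[np.sin(ths),np.cos(ths)]])
# rectified map of dish floor (z~.008), 4 mm cells
for x in np.arange(.064,-.066,-.006):
    row=[]
    for y in np.arange(.056,-.058,-.005):
        w=C+R@[x,y]; u,v=proj("w14",[*w,.01]).round().astype(int)
        row.append("%3d"%(b[v,u].min()) if 0<=v<400 and 0<=u<640 else " --")
    print("%6.3f"%x," ".join(row))
E
```

```text
47.3 [0.4583 0.4105 0.2245] R [[-0.992, 0.126, -0.002], [0.126, 0.992, -0.001], [0.002, -0.002, -1.0]] F [ 0.8 -0.3 -0.7] gap 0.06833072387565009 0.0
 0.064  72 129 121 123 121 153 156 158 146 149 151 137 135 135 126 131 130 177 174 171 174 167 188
 0.058 109 108 206 206 206 209 209 208 187 187 189 194 192 192 197 195 194 195 197 198 196 136 215
 0.052 129 126 216 216 216 218 216 216 217 217 217 217 216 217 216 216 216 215 215 217 217 203 213
 0.046 105 111 216 217 216 216 217 217 217 216 217 216 216 215 217 217 215 217 217 217 218 207 214
 0.040 128 106 217 217 216 216 217 216 216 216 217 216 216 218 217 216 216 217 216 217 215 204 215
 0.034 156 118 216 217 216 217 217 218 216 216 204 218 217 217 217 217 216 216 217 216 216 206 210
 0.028 122 105 218 216 216 216 217 216 216 190 160 151 216 215 217 217 216 217 216 216 216 202 207
 0.022 152 122 217 215 217 216 216 217 218 212 155 152 217 217 217 217 216 217 216 217 217 199 207
 0.016 118 109 217 216 216 216 216 217 217 217 150 158 218 217 216 216 216 216 217 216 217 203 209
 0.010 145 106 215 215 216 216 216 217 218 216 134 161 214 
[... 527 characters left out ...]
162 202
-0.026 183 103 217 216 216 216 217 216 218 217 217 216 217 216 216 216 217 217 216 217 217 151 200
-0.032 143 107 216 217 217 217 216 218 217 217 216 216 215 217 217 215 217 216 217 216 216 146 200
-0.038 198 106 217 217 217 216 217 216 217 217 217 216 215 218 217 216 216 217 216 215 216 206 199
-0.044 167 106 216 216 217 217 217 217 216 217 216 217 216 217 216 216 215 216 214 216 216 207 193
-0.050 204 107 216 216 218 216 217 218 217 218 216 215 215 216 216 215 215 217 216 217 216 202 209
-0.056 185 101 216 217 216 217 215 216 216 216 216 215 216 216 216 216 216 217 217 217 216 190 208
-0.062 201 212 213 214 214 215 209 211 211 211 213 214 216 216 216 212 213 214 213 215 216 215 206
```

The key stands or lies at the dish centre. Final numeric check after a short dwell, with the arm away from everything.

>>> send_rows(targets=[[[0,0,-2,0,0.8],[0,0,-4,0,0.8],[0,0,-4,0,0.8],[0,0,-4,0,0.8],[0,0,-4,0,0.8],[0,0,-4,0,0.8],[0,0,-4,0,0.8],[0,0,-4,0,0.8]]])

```text
clock: 48.4
tcp_pos: [0.459, 0.4111, 0.2656]
ee_rot: [[-0.992, 0.126, -0.0], [0.126, 0.992, -0.0], [0.0, -0.0, -1.0]]
wrist_force: [0.2, -0.7, -0.0]
finger_gap: 0.0682
finger_force: 0.0
```

```bash
python3 - <<'E'
from h import *
s=st();snap("wrist","w15");snap("scene","s5")
a=cv2.imread("pics/s3_raw.png").astype(int);b=cv2.imread("pics/s5_raw.png").astype(int)
d=(np.abs(a-b).max(2)>45).astype(np.uint8); n,l,q,c=cv2.connectedComponentsWithStats(d); print("changes since key lift",[x.tolist() for x in q[1:] if x[4]>15])
# key mask in dish: standing vs lying, project both ends
w=cv2.imread("pics/w15_raw.png").min(2)
p=proj("w15",[.459,.4115,.01]).astype(int); sub=w[p[1]-50:p[1]+50,p[0]-50:p[0]+50]; ys,xs=np.where(sub<185); k=(abs(xs-50)<35)&(abs(ys-50)<35)
print(p,"key px bbox",xs[k].min()+p[0]-50,xs[k].max()+p[0]-50,ys[k].min()+p[1]-50,ys[k].max()+p[1]-50)
for z in(.004,.036,.068): print(z,proj("w15",[.459,.4115,z]))
E
```

```text
48.4 [0.459  0.4111 0.2656] R [[-0.992, 0.126, -0.0], [0.126, 0.992, -0.0], [0.0, -0.0, -1.0]] F [ 0.2 -0.7 -0. ] gap 0.06819823001187612 0.0
changes since key lift [[341, 0, 76, 126, 4983], [415, 0, 108, 167, 7334], [500, 0, 16, 7, 72], [489, 73, 11, 13, 51], [352, 111, 9, 12, 48], [344, 113, 6, 16, 50], [368, 139, 30, 12, 73], [403, 138, 11, 8, 57], [478, 149, 13, 20, 139], [354, 154, 28, 9, 94], [350, 159, 35, 24, 309], [435, 166, 5, 13, 21], [465, 174, 5, 14, 28], [349, 177, 11, 5, 23], [382, 189, 8, 9, 22], [357, 209, 14, 25, 129], [432, 242, 9, 23, 85]]
[325 170] key px bbox 322 329 162 197
0.004 [325.21936021 169.8836072 ]
0.036 [325.21170418 175.3501887 ]
0.068 [325.20264423 181.81919962]
```

```bash
python3 -c "
from cell import robot
print(robot.sign_off())"
```

```text
the job is handed in; nothing more can be done
None
```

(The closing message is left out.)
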